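Load a plug tray into the needle seeder

ROBOT

A 7-joint arm with a two-finger parallel gripper is mounted at the origin on the work surface. World frame = base frame: x ahead of the robot, y to its left, z up, the work surface at z = 0. Lengths are in mm, angles in rad, forces in N, time in s.
With the tool pointing down it reaches from about 400 to 875 mm from the base axis. Payload 4.4 kg.
Tool frame: the origin (TCP) lies at the very end of the fingers, on their centre line; the grasp point (between the pads) lies 19 mm behind it; z points along the fingers, y is the line along which they close (so a half turn about z gives the same grasp; the last joint's range is limited). The gripper opens to 85 mm and grips with 20 to 120 N. Pads are 22 mm wide; open, the fingers measure 114 mm over their backs; the gripper's body (76 mm by 85 mm) begins 54 mm behind the grasp point. The pads swing forward as they close: fully open they stand 13 mm farther back than shut.
Start: joints at [1.038, 0.628, 0.038, 1.517, -0.027, 0.996, -0.02], TCP at [292.548, -580.459, 231.313] pointing down, gripper open.
Joint ranges: [-3.06, 3.06], [-0.37, 2.12], [-1.25, 1.32], [0.18, 2.47], [-1.1, 4.24], [0.23, 1.98], [-2.94, 2.94]. Speed limits (rad/s): [2.57, 2.57, 3.14, 3.14, 3.14, 3.14, 3.14].

INTERFACE

Orientations are given as [roll, pitch, yaw] about the fixed x, y, z axes, in that order (R = Rz(yaw) Ry(pitch) Rx(roll)).
In Python, from cell import ctrl gives the robot as it stands.
- The arm moves only by the tool step_arm, never from a script. Its argument "series" is a list that holds one entry, the list of rows, each a list of 7 numbers: the turn, a rotation vector about the tool's x, y, z as a fraction of full scale, then the shift along the tool's x, y, z as a fraction of full scale, then the closure, from 0 (fully open) to 1 (shut). In form: [[[ax, ay, az, tx, ty, tz, gripper], ...]]. A call has 1 to 12 rows; each row shifts and turns the commanded pose from where the row before left it, along the tool's axes as they then stand; what a row does not reach is not made up. Full scale, the value 1, is 150 mm for a shift and 45 degrees for a turn. A row lasts 1/10 s, in which the tool goes at most 50 mm and 8.59 degrees, less where a joint would pass 70% of its speed; a pose out of reach is approached as far as the arm can. A call with a number of a shift or a turn outside -1 to 1 is refused whole. A call with a gripper value outside its range is refused whole. The fingers move at their own pace and stop on an object; the grip force is fixed at half the most. Time passes only in rows, so rows that do not move let the fingers close. It gives the time, the measured TCP pose, the force, the opening and the grip force at its end, in the units of the state.
- ctrl.read_state(): the state, without advancing time (a new reading comes with each control period).
- ctrl.get_image(name): name is "scene" or "top" or "wrist"; returns a dict with "img" (420x560x3 uint8, red, green, blue), "fx", "fy", "cx", "cy" (pixels), "R" (3x3) and "t" (3): a world point X has camera coordinates R X + t. Camera axes: x right, y down, z forward; pixel columns grow to the right and rows downward; lengths in mm; the calibration is good to about 2 mm. A picture is of the moment at which its call begins. There is no depth.
- ctrl.finish_job(): hands the job in; it is judged then, once.
Trained networks look in a picture, given as the dict that the camera call returned (one of the last four; its "shot" number tells which), for a name from the list of things; names that differ only in an ending like _2 or _b are one class to them, and where a whole thing is asked for, a point or a joint stands for the part that bears it (a point fixed in the world has none). Each returns a list of dicts, best first, with "score" (0 to 1); they miss things now and then, are a little off and sometimes report something else, mostly with a low value. They report only what shows in the picture. A call takes as long as a camera call. They do not tell look-alikes from the thing itself.
- ctrl.recognise(picture, thing): "centre" ([column, row] in pixels, amid what is visible of it).
The state is a dict: "clock": time; "qpos": joint angles; "qd": joint speeds; "tau": joint torques, N m; "eef_pos": TCP position; "tool_rot": TCP orientation; "force": force on the tool from outside, world axes, zero at the start; "torque": the same for the moment, N m; "width": finger opening in mm; "gripper_force": force on a finger pad.
Only numpy, scipy, OpenCV 4.12 (cv2) and the standard library are available. Lean on these libraries where they do the work, as an engineer would, in place of code of your own. Each camera call takes 0.05 s, during which the arm holds its last target. There are 200 camera calls.

TASK

Load the six-cell plug tray into the needle seeder: lower it onto the bed in front of the head, long side across, and press it firmly down flat on the bed, then slide it in under the head until it is hard against both rear stops and the side fence. Finish by swinging the keeper bar across in front of the tray as far as it goes; do not drop the tray, knock the seeder's head, or shift the other tray, the seed jar or the stack of pots.

Things in the scene. Friction and masses are not known exactly. Their poses are not given: they have to be found in the camera images.
- tray: Six-cell plug tray to load: rigid black plastic, 119 (own x) x 174 (own y) x 56 mm high, 0.28 kg; origin centre of underside, z up. Cells 46 x 46 mm, 2 along x by 3 along y, brown plugs in them to 20 mm above the underside, open above. All walls 9 mm: outer walls, a partition at x = 0, two partitions along x at y = -27.5 and +27.5 mm. Starts on the bench left or right of the seeder.
- seeder: Needle seeder, fixed. Origin on the bench (z = 0) under the centre of a tray that is fully home, whose own x then lies along the seeder's x (either way round). x points into the machine away from the operator, y to the operator's left. Aluminium bed: flat top 15 mm above the bench, x -215 to +85, y -150 to +150 mm. Posts 30 x 25 mm at x = -30, y = -170 and +170 mm, 370 mm tall.
- rear_stop (a point): Midpoint between the two steel rear stop blocks, on the line of their faces, 14 mm above the bed: seeder x = +59.5, y = 0 mm. The blocks are at y = -50 and +50 mm, each 26 mm wide, 28 mm high above the bed.
- side_fence (a point): Middle of the face of the steel side fence on the left of the bed, 14 mm above the bed: seeder x = -5, y = +87 mm. The fence runs from x = -55 to +45 mm and is 28 mm high above the bed.
- head: Fixed head on the two posts over the bed; origin and axes as the seeder. Grey housing x -92 to +20, y -185 to +185 mm, underside 230 mm above the bench, parts on top to 370 mm; three drop tubes, 12 mm thick, hang to 204 mm above the bench at x = -27.5, y = -55, 0, +55 mm. It overhangs the front wall of a home tray (x = -59.5 mm): reach in under it slanting, hand leaning back to the operator.
- keeper (a joint): Angle of the steel keeper bar, upright pivot at seeder x = -69.5, y = +125 mm. At 0 the bar points to seeder -x (open); it grows as the bar swings across towards -y, to its end stop at 1.571, where it lies along -y 4 mm in front of a home tray. It also swings outwards to -0.35. Bar 106 mm long from the pivot, 12 mm wide, 19 to 39 mm above the bench; stays where left (about 1 N at its end).
- keeper_tip (a point): The free end of the keeper bar, on its centre line, 29 mm above the bench.
- spare: Another plug tray, not wanted: same outer size, but four larger cells (2 by 2). Origin at the centre of its underside. On the bench on the other side of the seeder. Leave alone.
- jar: Seed jar, 66 mm across, 100 mm tall, left of the seeder; origin under its centre. Leave alone.
- pots: Stack of small black pots, 72 mm across, 97 mm tall, right of the seeder; origin under its centre. Leave alone.
There are look-alikes about, which are no part of the job. Leave any orange look-alike of the tray alone.

How it is judged (in metres and radians):
On the way, in this order (a step that is already met when the one before it is completed fails the run):
1. the tray lies flat on the bed in front of the stops and is pressed down on it (more than 6 N on the bed) (contact force between tray and seeder above 6 N and angle between tray's own z axis and vertical below 0.04 rad and z of tray in the frame of seeder between 0.012 and 0.018 m and x of tray in the frame of seeder between -0.2 and -0.01 m and y of tray in the frame of seeder between -0.06 and 0.06 m), for 0.2 s.
2. the tray is flat on the bed and home against the rear stops and the side fence (within 2.5 mm and 1.5 degrees) (x of tray in the frame of seeder between -0.0025 and 0.0025 m and y of tray in the frame of seeder between -0.0025 and 0.0025 m and z of tray in the frame of seeder below 0.018 m and angle between the x axis of tray and the x axis of seeder, either way round below 0.026 rad and angle between tray's own z axis and vertical below 0.03 rad), for 0.2 s.
At the end, for the whole second after the job is handed in: The six-cell tray lies flat and still on the bed, home against both rear stops and the side fence (centre within 2.5 mm in x and in y, square within 1.5 degrees), and the keeper bar is swung across in front of it to within 0.08 rad of its end stop (all of step 2 and linear speed of tray below 0.01 m/s and value of joint keeper above 1.49 rad); the robot touches nothing.
It fails at once if the tray is dropped (contact force between the fingers and tray below 0.05 N and height (world z) of tray above 0.02 m and linear speed of tray above 0.35 m/s).
It fails at once if the seeder's head is knocked (more than 10 N) (contact force between any of the arm, the fingers, tray and head above 10 N).
It fails at once if the other tray, the jar or the stack of pots is shifted (more than 30 mm) (distance of any of spare, jar, pots from where it was at the start of the episode above 0.03 m).
It also fails if it takes over 72 s, if anything falls off the work surface, if the arm or the gripper's body presses on something with over 40 N, if the wrist force passes 120 N, or if a joint passes its speed limit or range.

## Working session

There is one attempt and no reset: what is moved stays moved. The work goes in short steps, Python scripts to look and compute and a tool call to move; the robot and the scene stay as the last step left them, time stands still between calls to the robot, and variables do not carry over. Pictures are saved under pics/ and viewed, at most 10 in all, crops included, and the job is handed in when it is done.

Besides the shell and the picture viewer there is one more tool, called after "Call:" as name(argument=value, ...), one argument or row to a line, values as JSON. step_arm: Moves the arm, as the interface text tells. Shift numbers are shares of 150 mm and turn numbers shares of 45 degrees, none past 1 either way. Its arguments: {"type":"object","properties":{"series":{"type":"array","items":{"type":"array","items":{"type":"array","items":{"type":"number","minimum":-1,"maximum":1}}}}},"required":["series"]}

```bash
ls; mkdir -p pics; python3 - <<'E'
from cell import ctrl
import cv2,numpy as np
s=ctrl.read_state();print({k:np.round(v,3) for k,v in s.items()})
for n in("scene","top"):
    p=ctrl.get_image(n);cv2.imwrite(f"pics/{n}0.png",p["img"][:,:,::-1])
    print(n,p["fx"],p["cx"],p["cy"],np.round(p["R"],4).tolist(),np.round(p["t"],1))
    for th in["tray","seeder","rear_stop","side_fence","keeper","keeper_tip","spare","jar","pots","head"]:
        print(th,[(np.round(r["centre"],0).tolist(),round(r["score"],2)) for r in ctrl.recognise(p,th)][:3])
E
```

```text
pics
{'clock': np.float64(0.0), 'qpos': array([ 1.038,  0.629,  0.038,  1.518, -0.027,  0.996, -0.02 ]), 'qd': array([-0.002,  0.001, -0.001,  0.   ,  0.   ,  0.001, -0.001]), 'tau': array([ 1.0000e-03, -5.6341e+01,  1.2270e+00, -1.9344e+01,  1.1000e-02,
        1.1000e-02, -0.0000e+00]), 'eef_pos': array([ 292.267, -579.891,  230.389]), 'tool_rot': array([-3.14 ,  0.   ,  0.467]), 'force': array([ 0.6  ,  0.352, -0.579]), 'torque': array([ 0.003, -0.031, -0.009]), 'gripper_force': np.float64(0.0), 'width': np.float64(85.601)}
scene 506.728462062322 277.88994901955294 199.5531783417523 [[-0.8036, 0.595, -0.016], [0.5152, 0.6818, -0.5193], [-0.298, -0.4256, -0.8544]] [ 479.4 -178.4 1867.6]
tray [([221.0, 93.0], 0.8), ([200.0, 172.0], 0.63), ([234.0, 140.0], 0.59)]
seeder [([255.0, 251.0], 0.88)]
rear_stop [([258.0, 248.0], 0.98), ([380.0, 312.0], 0.4)]
side_fence [([260.0, 250.0], 0.64)]
keeper []
keeper_tip [([315.0, 270.0], 0.56)]
spare [([380.0, 308.0], 0.68), ([201.0, 168.0], 0.68)]
jar [([322.0, 330.0], 0.76)]
pots [([200.0, 170.0], 0.6)]
head [([255.0, 228.0], 0.64)]
top 475.2087333479399 274.08669375266476 214.48783629775443 [[-0.0151, -0.9999, -0.008], [-0.9952, 0.0158, -0.0965], [0.0966, 0.0065, -0.9953]] [-110.4  521.2 1556.6]
tray [([354.0, 293.0], 0.79), ([357.0, 220.0], 0.67), ([138.0, 165.0], 0.52)]
seeder [([221.0, 164.0], 0.76)]
rear_stop [([222.0, 164.0], 0.88)]
side_fence [([224.0, 166.0], 0.74)]
keeper [([136.0, 166.0], 0.55), ([343.0, 163.0], 0.55), ([189.0, 196.0], 0.49)]
keeper_tip []
spare [([123.0, 218.0], 0.97)]
jar [([138.0, 165.0], 0.87)]
pots [([345.0, 164.0], 0.61)]
head [([214.0, 146.0], 0.67)]
```

View pics/scene0.png

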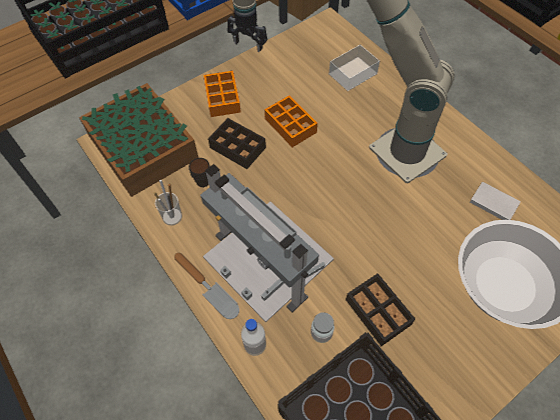

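View pics/top0.png

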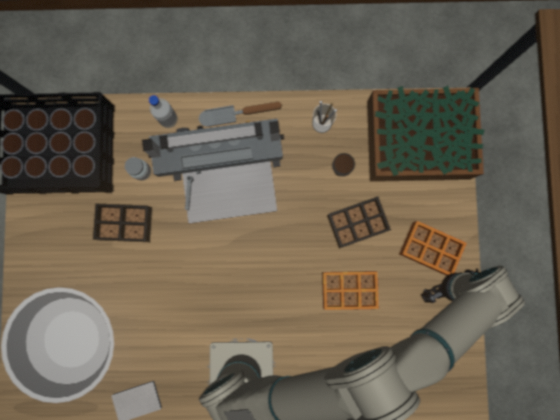

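Scene: the black six-cell tray is at about (237,143) in scene and (358,221) in top, right of the seeder, next to orange decoys. The seeder is at about (220,165) in top. I'll zoom in on both.

```bash
cat > h.py <<'E'
import numpy as np,cv2
from scipy.spatial.transform import Rotation as Ro
def ray(p,uv,z):
    d=p["R"].T@np.array([(uv[0]-p["cx"])/p["fx"],(uv[1]-p["cy"])/p["fy"],1.]);c=-p["R"].T@p["t"]
    return c+d*(z-c[2])/d[2]
def proj(p,X):
    c=np.atleast_2d(X)@p["R"].T+p["t"]; return np.c_[p["fx"]*c[:,0]/c[:,2]+p["cx"],p["fy"]*c[:,1]/c[:,2]+p["cy"]]
def grab(n,name):
    from cell import ctrl
    import pickle
    p=ctrl.get_image(n);pickle.dump(p,open(f"pics/{name}.pkl","wb"));return p
def load(name):
    import pickle; return pickle.load(open(f"pics/{name}.pkl","rb"))
E
python3 - <<'E'
from h import *
p=grab("top","top1");im=p["img"][:,:,::-1]
a=cv2.resize(im[105:235,140:290],None,fx=4,fy=4,interpolation=cv2.INTER_CUBIC)
b=cv2.resize(im[190:255,320:400],None,fx=2.5,fy=2.5,interpolation=cv2.INTER_CUBIC)
o=np.zeros((520,800,3),np.uint8);o[:,:600]=a;o[:b.shape[0],600:600+b.shape[1]]=b
cv2.imwrite("pics/c1.png",o)
print(ray(p,(358,221),56),ray(p,(190,220),15),ray(p,(276,211),15))
E
```

```text
[ 490.80806444 -391.29566219   56.        ] [506.32554908 163.45366779  15.        ] [ 532.03698987 -125.01991151   15.        ]
```

View pics/c1.png

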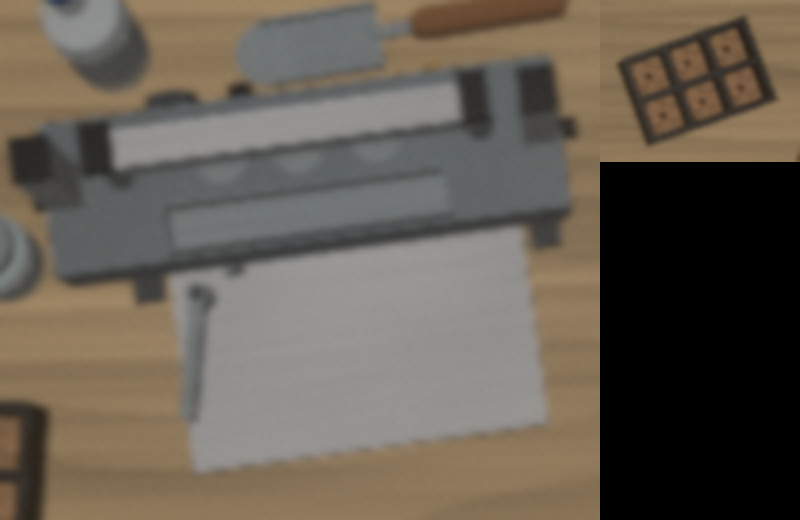

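Front bed corners sit at about (189,223) and (277,211) in top. The keeper is open, with its pivot near (191,179) and tip near (188,210). Next I'll check the wrist camera geometry.

```bash
cat >> h.py <<'E'
def st():
    from cell import ctrl
    return ctrl.read_state()
def delta(target,yaw,s=None):
    "tool-frame shift (full-scale fractions) & yaw turn to reach target with current orientation"
    s=s or st();R=Ro.from_euler("xyz",s["tool_rot"]).as_matrix()
    d=R.T@(np.array(target)-s["eef_pos"])
    return np.round(d/150,3)
E
python3 - <<'E'
from h import *
p=grab("wrist","w0");s=st()
R=Ro.from_euler("xyz",s["tool_rot"]).as_matrix()
c=-p["R"].T@p["t"]; print("cam in tool",R.T@(c-s["eef_pos"]),"axes",np.round(p["R"]@R,3).tolist(),p["fx"],p["cx"],p["cy"])
q=load("top1")
for uv in[(188.75,223),(276.75,211),(270.5,162)]:print(ray(q,uv,15))
print("pivot",ray(q,(140+203/4,105+295/4),39),"tip",ray(q,(140+192/4,105+420/4),39))
T=[ray(q,(320+u/2.5,190+v/2.5),56) for u,v in[(18,62),(144,17),(175,98),(48,143)]];T=np.array(T);print(T,T.mean(0));print(np.linalg.norm(T-np.roll(T,1,0),axis=1))
E
```

```text
cam in tool [  78.47139246   -1.18494577 -142.22004187] axes [[0.0, 1.0, 0.001], [-0.953, 0.0, -0.305], [-0.305, -0.0, 0.953]] 327.17477766988463 277.2942791626486 209.8281766713642
[496.31241781 167.62339193  15.        ]
[ 531.99693345 -127.53248467   15.        ]
[ 699.06082059 -108.98930448   15.        ]
pivot [641.89851576 156.79963857  39.        ] tip [537.49164704 165.70969034  39.        ]
[[ 512.65095659 -291.73782233   56.        ]
 [ 569.11129092 -457.79223533   56.        ]
 [ 462.48062256 -494.13648651   56.        ]
 [ 406.71987494 -327.81091863   56.        ]] [ 487.74068625 -392.8693657    56.        ]
[111.90470203 175.39052833 112.65435647 175.4236458 ]
```

Call:
step_arm(
  series=[
    [[0,0,0,0.307,-0.073,0,0.55],[0,0,0,0.307,-0.073,0,0.55],[0,0,0,0.307,-0.073,0,0.55],[0,0,0,0.307,-0.073,0,0.55],[0,0,0,0.307,-0.073,0,0.55],[0,0,0.177,0,0,0,0.55],[0,0,0,0,0,0,0.55],[0,0,0,0,0,0,0.55]],
  ],
)

```text
clock: 2.0
eef_pos: [472.4, -429.0, 231.3]
tool_rot: [3.141, 0.001, 0.329]
force: [0.1, 0.3, -1.0]
width: 38.5
gripper_force: 0.0
```

```bash
python3 - <<'E'
from h import *
p=grab("wrist","w1");s=st();print(s["eef_pos"],s["tool_rot"],s["width"],s["qpos"])
# rectify the plane z=56 to a top view, 1 px = 0.5 mm; right = -y, up = +x
o=np.array([490,-392]);W,H=560,440;mm=.5
c=[(0,0),(W,0),(W,H),(0,H)]
X=np.array([[o[0]+(H/2-v)*mm,o[1]-(u-W/2)*mm,56] for u,v in c])
M=cv2.getPerspectiveTransform(proj(p,X).astype(np.float32),np.array(c,np.float32))
cv2.imwrite("pics/w1r.png",cv2.warpPerspective(p["img"][:,:,::-1],M,(W,H)))
E
```

```text
[ 472.09371203 -429.35382885  231.34956735] [3.14097420e+00 1.28488996e-03 3.27990871e-01] 38.65886543225387 [ 0.64592684  0.61165112  0.07910762  1.55390415 -0.05301604  0.97827963
 -0.50243693]
```

View pics/w1r.png

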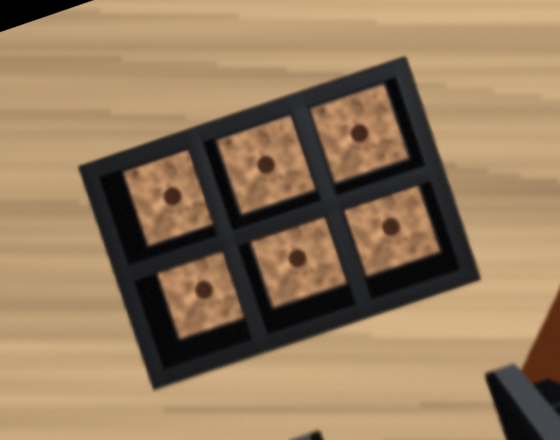

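The rectified view shows the tray top corners at (79,166), (405,57), (480,280), (154,389). That puts its centre at (488.5, -391.8) with yaw 0.3235.

Call:
step_arm(
  series=[
    [[0,0,0.006,0,-0.019,0.2,0.55],[0,0,0,0,0,0.333,0.55],[0,0,0,0,0,0.333,0.55],[0,0,0,0,0,0.2,0.55],[0,0,0,0,0,0.2,0.55],[0,0,0,0,0,0.1,0.55],[0,0,0,0,0,0,0.55],[0,0,0,0,0,0,1],[0,0,0,0,0,0,1],[0,0,0,0,0,0,1],[0,0,0,0,0,0,1],[0,0,0,0,0,0,1]],
  ],
)

```text
clock: 3.25
eef_pos: [473.6, -426.6, 28.5]
tool_rot: [3.138, -0.001, 0.323]
force: [-0.5, -1.1, 7.8]
width: 8.3
gripper_force: 60.2
```

Call:
step_arm(
  series=[
    [[0,0,0,0,0,-0.1,1],[0,0,0,0,0,-0.2,1],[0,0,0,0,0,-0.25,1],[0,0,0,0,0,-0.2,1],[0,0,0.13,0,0,-0.05,1],[0,0,0.131,0,0,0,1],[0,0,0,0,0,0,1]],
  ],
)

```text
clock: 3.95
eef_pos: [472.6, -424.8, 147.5]
tool_rot: [3.141, -0.0, 0.118]
force: [-0.3, -0.1, -4.2]
width: 8.2
gripper_force: 58.8
```

```bash
python3 - <<'E'
from h import *
s=st();print(s["eef_pos"],s["tool_rot"],s["width"],s["force"],s["gripper_force"]);print(delta((542.3,-4.4,150),0))
E
```

```text
[ 472.62585676 -424.78581368  147.47699229] [ 3.14124320e+00 -2.10620202e-04  1.18290107e-01] 8.214542149272525 [-0.30175258 -0.08669777 -4.17466509] 58.80391538143158
[ 0.792 -2.728 -0.018]
```

Call:
step_arm(
  series=[
    [[0,0,0,0.04,-0.14,0,1],[0,0,0,0.08,-0.28,0,1],[0,0,0,0.08,-0.28,0,1],[0,0,0,0.08,-0.28,0,1],[0,0,0,0.08,-0.28,0,1],[0,0,0,0.08,-0.28,0,1],[0,0,0,0.08,-0.28,0,1],[0,0,0,0.08,-0.28,0,1],[0,0,0,0.08,-0.28,0,1],[0,0,0,0.08,-0.208,0,1],[0,0,0,0.032,-0.14,0,1],[0,0,0,0,0,0,1]],
  ],
)

```text
clock: 5.15
eef_pos: [542.1, 0.6, 146.2]
tool_rot: [-3.138, 0.001, 0.128]
force: [0.5, 0.1, -3.4]
width: 7.6
gripper_force: 59.0
```

```bash
python3 - <<'E'
from h import *
p=grab("scene","s2");cv2.imwrite("pics/s2.png",cv2.resize(p["img"][150:330,150:400,::-1],None,fx=3,fy=3,interpolation=cv2.INTER_CUBIC))
s=st();print(s["eef_pos"],s["tool_rot"],s["width"],s["force"]);print(delta((542.3,-4.4,43.5),0),s["qpos"])
E
```

```text
[541.90153353  -2.43065791 146.25730645] [-3.14046699e+00  1.08808262e-03  1.24755638e-01] 7.920381837866962 [-0.60114329 -0.80314879 -2.80799719]
[0.002 0.014 0.685] [-0.16485486  0.59725277  0.17825632  1.9073201  -0.16667466  0.65235367
 -1.32998272]
```

View pics/s2.png

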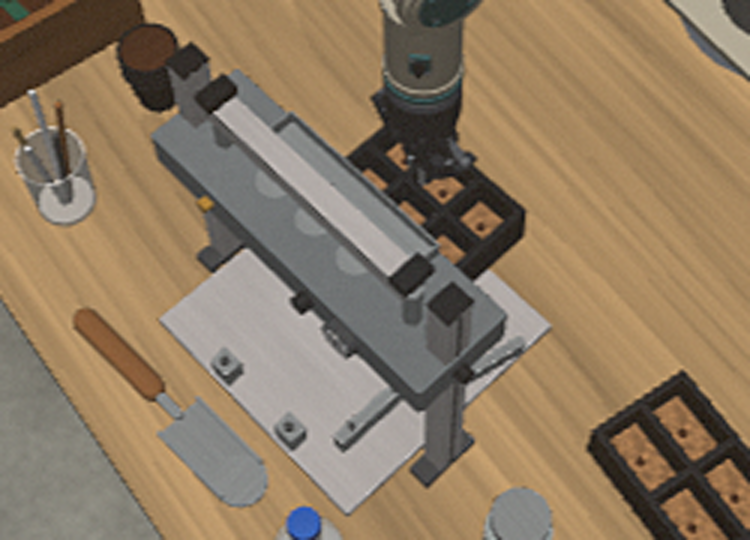

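Call:
step_arm(
  series=[
    [[0,0,0.007,0,0.014,0.1,1],[0,0,0,0,0,0.25,1],[0,0,0,0,0,0.2,1],[0,0,0,0,0,0.08,1],[0,0,0,0,0,0.03,1],[0,0,0,0,0,0.02,1],[0,0,0,0,0,0.0,1]],
  ],
)

```text
clock: 5.9
eef_pos: [543.4, -7.3, 45.2]
tool_rot: [3.141, -0.002, 0.112]
force: [0.1, 0.1, -3.3]
width: 8.3
gripper_force: 59.0
```

Call:
step_arm(
  series=[
    [[0,0,0,0,0,0.02,1],[0,0,0,0,0,0.01,1],[0,0,0,0,0,0.01,1],[0,0,0,0,0,0,1]],
  ],
)

```text
clock: 6.3
eef_pos: [543.9, -7.1, 43.3]
tool_rot: [-3.141, -0.004, 0.112]
force: [-8.1, -0.1, 34.6]
width: 8.1
gripper_force: 64.8
```

Call:
step_arm(
  series=[
    [[0,0,0,0,0,0,1],[0,0,0,0,0,0,1],[0,0,0,0,0,-0.01,1],[0,0,0,0,0,0,1],[0,0,0,0,0,0,1],[0,0,0,0,0,0,1]],
  ],
)

```text
clock: 6.9
eef_pos: [543.9, -7.1, 43.4]
tool_rot: [3.142, -0.004, 0.113]
force: [-4.9, 0.8, 20.5]
width: 8.3
gripper_force: 62.6
```

Call:
step_arm(
  series=[
    [[0,0,0,0,0,0,0.55],[0,0,0,0,0,0,0.55],[0,0,0,0,0,0,0.55],[0,0,0,0,0,0,0.55],[0,0,0,0,0,-0.1,0.55],[0,0,0,0,0,-0.25,0.55],[0,0,0,0,0,-0.25,0.55],[0,0,0,-0.1,0,-0.2,0.55],[0,0,0,-0.15,0,0,0.55],[0,0,0,0,0,0,0.55]],
  ],
)

```text
clock: 7.9
eef_pos: [502.7, -11.6, 160.7]
tool_rot: [-3.141, 0.002, 0.112]
force: [-0.1, -1.0, -0.5]
width: 38.3
gripper_force: 0.0
```

Call:
step_arm(
  series=[
    [[0,0,-0.19,0,0,0,0.55],[0,0,-0.19,0,0,0,0.55],[0,0,-0.19,0,0,0,0.55],[0,0,-0.19,0,0,0,0.55],[0,0,-0.19,0,0,0,0.55],[0,0,-0.19,0,0,0,0.55],[0,0,-0.19,0,0,0,0.55],[0,0,-0.19,0,0,0,0.55],[0,0,-0.19,0,0,0,0.55],[0,0,-0.19,0,0,0,0.55],[0,0,-0.19,0,0,0,0.55],[0,0,-0.19,0,0,0,0.55]],
  ],
)

```text
clock: 9.1
eef_pos: [505.7, -11.2, 159.4]
tool_rot: [-3.141, -0.001, 1.909]
force: [0.9, 0.8, -0.4]
width: 38.6
gripper_force: 0.0
```

Call:
step_arm(
  series=[
    [[0,0,-0.19,0,0,0,0.55],[0,0,-0.19,0,0,0,0.55],[0,0,-0.19,0,0,0,0.55],[0,0,-0.19,0,0,0,0.55],[0,0,-0.19,0,0,0,0.55],[0,0,-0.19,0,0,0,0.55],[0,0,-0.19,0,0,0,0.55],[0,0,-0.19,0,0,0,0.55],[0,0,-0.19,0,0,0,0.55],[0,0,0,0,0,0,0.55]],
  ],
)

```text
clock: 10.1
eef_pos: [505.5, -11.3, 159.3]
tool_rot: [3.14, -0.001, -3.037]
force: [-1.0, -0.3, 0.4]
width: 38.3
gripper_force: 0.0
```

```bash
cat >> h.py <<'E'
def rect(p,o,z,W,H,mm,yaw=0):
    "top view of plane z about o: up = seeder x (yaw), right = -y"
    c=[(0,0),(W,0),(W,H),(0,H)];a=np.array([np.cos(yaw),np.sin(yaw)]);b=np.array([-a[1],a[0]])
    X=np.array([[*(np.array(o)+a*(H/2-v)*mm-b*(u-W/2)*mm),z] for u,v in c])
    M=cv2.getPerspectiveTransform(proj(p,X).astype(np.float32),np.array(c,np.float32))
    return cv2.warpPerspective(p["img"][:,:,::-1],M,(W,H))
E
python3 - <<'E'
from h import *
p=grab("wrist","w3");s=st();print(s["eef_pos"],s["tool_rot"],s["width"],s["qpos"])
q=grab("scene","s3")
im=np.hstack([cv2.resize(p["img"][:,:,::-1],(400,300)),cv2.resize(q["img"][180:330,180:380,::-1],(400,300),interpolation=cv2.INTER_CUBIC)])
cv2.imwrite("pics/m3.png",np.vstack([im,np.hstack([rect(p,(583,28),71,400,290,.8,.118),rect(p,(583,28),15,400,290,.8,.118)])]))
E
```

```text
[505.49852433 -11.25472769 159.36078979] [ 3.14034510e+00 -6.23849037e-04 -3.04060433e+00] 38.42053787608165 [ 0.44342335  0.61832728 -0.71527534  1.97571279  0.58090903  0.76227129
  1.05569613]
```

View pics/m3.png

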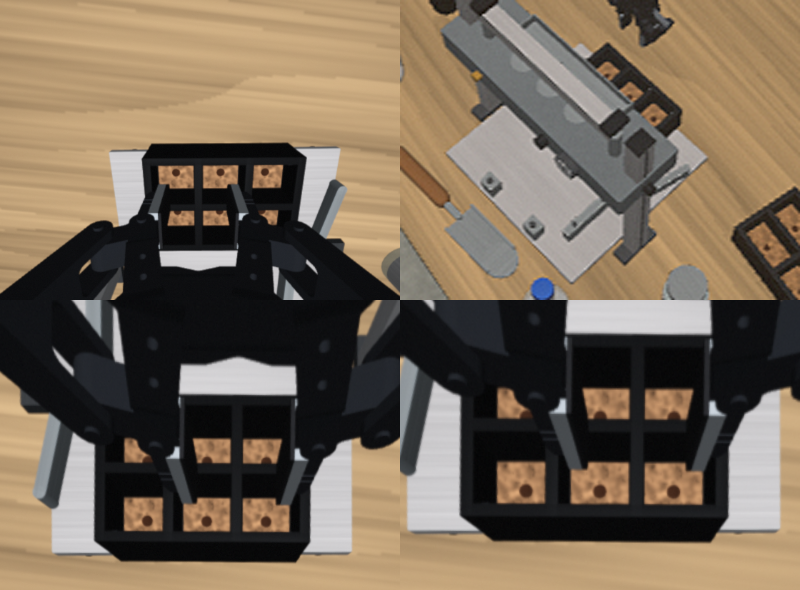

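The tray lies flat on the bed, with its front edge at about v=541 in the lower-left panel. Seeder frame puts it near x -164, y -4. Now I'll lean the hand back 42°.

Call:
step_arm(
  series=[
    [[0,0,-0.018,0,0,0,0.55],[0,-0.187,0,0,0,0,0.55],[0,-0.187,0,0,0,0,0.55],[0,-0.187,0,0,0,0,0.55],[0,-0.187,0,0,0,0,0.55],[0,-0.187,0,0,0,0,0.55],[0,0,0,0,0,0,0.55],[0,0,0,0,0,0,0.55]],
  ],
)

```text
clock: 11.0
eef_pos: [505.7, -37.2, 154.0]
tool_rot: [-3.066, 0.356, -3.022]
force: [-0.3, 0.1, 0.4]
width: 38.5
gripper_force: 0.0
```

```bash
cat >> h.py <<'E'
def want(target,yaw,lean):
    "shift and turn in step_arm units to the leaned, turned-round pose"
    s=st();R=Ro.from_euler("xyz",s["tool_rot"]).as_matrix()
    z=np.array([np.sin(lean)*np.cos(yaw),np.sin(lean)*np.sin(yaw),-np.cos(lean)]);y=np.array([-np.sin(yaw),np.cos(yaw),0])
    Rt=np.c_[np.cross(y,z),y,z]
    rv=Ro.from_matrix(R.T@Rt).as_rotvec()
    print("pos",np.round(s["eef_pos"],1),"turn",np.round(rv/(np.pi/4),3),"shift(tool now)",np.round(R.T@(np.array(target)-s["eef_pos"])/150,3),"w",round(float(s["width"]),1),"F",np.round(s["force"],1),"q",np.round(s["qpos"],2),"t",s["clock"])
E
python3 - <<'E'
from h import *
want((494,-12.7,119),.115,np.radians(42));want((553.9,-5.8,52),.115,np.radians(42))
E
```

```text
pos [505.7 -37.2 154. ] turn [-0.092 -0.48   0.023] shift(tool now) [0.135 0.186 0.185] w 38.5 F [-0.3  0.1  0.4] q [ 0.42  0.51 -0.59  2.31  1.51  0.33  0.17] t 11.0
pos [505.7 -37.2 154. ] turn [-0.092 -0.48   0.023] shift(tool now) [-0.086  0.226  0.742] w 38.5 F [-0.3  0.1  0.4] q [ 0.42  0.51 -0.59  2.31  1.51  0.33  0.17] t 11.0
```

The arm's lean stalled near joint limits. I'll fit a kinematic model to see which leaned poses are reachable.

```bash
cat > kin.py <<'E'
import numpy as np
from scipy.optimize import least_squares
from scipy.spatial.transform import Rotation as Ro
S=np.array([-1,1,-1,1,-1,1,-1])
LO=np.array([-3.06,-.37,-1.25,.18,-1.1,.23,-2.94]);HI=np.array([3.06,2.12,1.32,2.47,4.24,1.98,2.94])
def fk(q,P,links=False):
    h,l1,a1,l2,a2,l3,a3,b,g=P
    R=Ro.from_euler("z",b);p=np.array([0,0,h]);seg=[None,[a1,0,l1],[0,0,0],[a2,0,l2],[0,0,0],[a3,0,0],[0,0,l3]]
    R=R*Ro.from_euler("z",S[0]*q[0]);pts=[p]
    for i in range(1,7):
        R=R*Ro.from_euler("y" if i%2 else "z",S[i]*q[i]);
        off={1:[0,0,0],2:[a1,0,l1],3:[-a1,0,0],4:[a2,0,l2],5:[a3,0,0],6:[0,0,l3]}[i]
        p=p+R.apply(off);pts.append(p)
    R=R*Ro.from_euler("z",g)
    return (p,R,pts) if links else (p,R)
D=[([1.038,.629,.038,1.518,-.027,.996,-.02],[292.27,-579.9,230.4],[-3.14,0,.467]),
([.64592684,.61165112,.07910762,1.55390415,-.05301604,.97827963,-.50243693],[472.1,-429.35,231.35],[3.141,.0013,.328]),
([-.16485,.59725,.178256,1.90732,-.166675,.65235,-1.32998],[541.9,-2.43,146.26],[-3.1405,.0011,.1248]),
([.44342,.618327,-.715275,1.97571,.580909,.76227,1.055696],[505.5,-11.25,159.36],[3.1403,-.0006,-3.0406])]
def fit():
    def res(P):
        o=[]
        for q,p,e in D:
            a,R=fk(q,P);o+=list((a-p)/2)+list((R.inv()*Ro.from_euler("xyz",e)).as_rotvec()*200)
        return o
    best=min((least_squares(res,[330,400,0,400,0,250,0,b,g]) for b in(-.1,) for g in(0,np.pi/2,np.pi,-np.pi/2)),key=lambda r:r.cost)
    return best
if __name__=="__main__":
    r=fit();print(r.cost,np.round(r.x,3));print(np.round(r.fun,1))
E
python3 kin.py; python3 - <<'E'
from h import *
s=st();print(s["qpos"].tolist(),s["eef_pos"].tolist(),s["tool_rot"].tolist())
E
```

```text
5.070549209134358 [-7.69322e+02  5.75763e+02 -1.30030e+01  3.82231e+02 -1.78450e+01
 -7.30144e+02  1.66300e+00 -4.60000e-02  1.52500e+00]
[-0.6 -0.8 -0.2  0.1 -0.1  0.1 -0.1  0.4 -0.6 -0.   0.  -0.   0.1  0.7
 -1.6 -0.  -0.  -0.  -0.2  0.1  2.4 -0.   0.  -0. ]
[0.4158209515411369, 0.5071013530169073, -0.585526740045187, 2.3122400456465932, 1.513173465737805, 0.32627318179248305, 0.169411451314786] [505.67019650770686, -37.21087646988594, 154.0022315918931] [-3.066230819284201, 0.3558130709709062, -3.02192250273349]
```

```bash
python3 - <<'E'
s=open('kin.py').read()
s=s.replace("-3.0406])]","-3.0406]),\n([0.41582,0.50710,-0.585527,2.31224,1.513173,0.326273,0.169411],[505.67,-37.21,154.0],[-3.06623,.355813,-3.021922])]")
open('kin.py','w').write(s)
E
cat >> kin.py <<'E'
def ik(P,pos,Rt,n=12,seed=0,q0=None):
    "best joint-limit margin solution"
    rng=np.random.default_rng(seed);best=None;m=.04
    for k in range(n):
        x0=q0 if (q0 is not None and k==0) else rng.uniform(LO+.1,HI-.1)*[.3,1,1,1,1,1,1]
        f=lambda q:(lambda a,R:np.r_[(a-pos)/10,(R.inv()*Rt).as_rotvec()*20,.02*(q-(LO+HI)/2)/(HI-LO)])(*fk(q,P))
        r=least_squares(f,x0,bounds=(LO+m,HI-m),max_nfev=60)
        if np.linalg.norm(r.fun[:6])<.3:
            mar=np.min(np.minimum(r.x-LO,HI-r.x))
            if best is None or mar>best[0]:best=(mar,r.x)
    return best
def pose(x,y,z,lean,turned,o=(728,47),yaw=.118):
    c,s=np.cos(yaw),np.sin(yaw);zt=np.array([np.sin(lean)*c,np.sin(lean)*s,-np.cos(lean)]);yt=np.array([-s,c,0])*(1 if turned else -1)
    return np.array([o[0]+c*x-s*y,o[1]+s*x+c*y,z]),Ro.from_matrix(np.c_[np.cross(yt,zt),yt,zt])
E
cat > t.py <<'E'
from kin import *
r=fit();P=r.x;print(r.cost,np.round(P,2))
for t in(0,1):
  for L in(30,40,45):
    for x in(-179,-100,-15):
        b=ik(P,*pose(x,-27.5,52,np.radians(L),t)); print(t,L,x,None if b is None else (round(b[0],2),np.round(b[1],2).tolist()))
E
python3 t.py
```

```text
12.513672789529094 [ 3.3037e+02  5.6925e+02 -4.7900e+00  3.8842e+02 -7.4500e+00  3.5395e+02
  7.8000e+00 -5.0000e-02  1.5300e+00]
0 30 -179 (np.float64(0.08), [-0.62, 1.11, 1.11, 2.39, 4.16, 1.14, 0.5])
0 30 -100 (np.float64(0.23), [0.33, 0.85, -0.53, 2.19, 2.47, 0.46, 2.44])
0 30 -15 (np.float64(0.11), [0.3, 0.89, -0.55, 1.97, 2.11, 0.37, 2.83])
0 40 -179 None
0 40 -100 (np.float64(0.15), [-0.65, 1.25, 1.13, 2.32, 3.95, 1.29, 0.45])
0 40 -15 (np.float64(0.37), [0.38, 0.98, -0.64, 2.1, 2.61, 0.63, 2.42])
0 45 -179 None
0 45 -100 (np.float64(0.1), [-0.63, 1.31, 1.13, 2.37, 3.83, 1.42, 0.51])
0 45 -15 (np.float64(0.31), [0.36, 1.0, -0.59, 2.16, 2.81, 0.76, 2.24])
1 30 -179 (np.float64(0.08), [-0.61, 1.09, 1.08, 2.39, 4.15, 1.11, -2.63])
1 30 -100 (np.float64(0.28), [0.48, 0.95, -0.8, 2.19, 2.23, 0.62, -0.38])
1 30 -15 (np.float64(0.35), [0.46, 1.0, -0.83, 1.97, 1.97, 0.58, -0.08])
1 40 -179 None
1 40 -100 (np.float64(0.15), [-0.63, 1.2, 1.08, 2.32, 3.94, 1.24, -2.64])
1 40 -15 (np.float64(0.37), [0.41, 1.0, -0.7, 2.1, 2.56, 0.66, -0.65])
1 45 -179 None
1 45 -100 (np.float64(0.1), [-0.55, 1.18, 0.92, 2.37, 3.77, 1.28, -2.44])
1 45 -15 (np.float64(0.31), [0.34, 1.0, -0.57, 2.16, 2.83, 0.75, -0.93])
```

```bash
cat > t.py <<'E'
from kin import *
P=fit().x
def chain(q,seq):
    for x,y,z,L in seq:
        pos,Rt=pose(x,y,z,np.radians(L),1);q0=q
        f=lambda q:(lambda a,R:np.r_[(a-pos)/10,(R.inv()*Rt).as_rotvec()*20,.05*(q-q0)])(*fk(q,P))
        r=least_squares(f,np.clip(q,LO+.03,HI-.03),bounds=(LO+.02,HI-.02));q=r.x
        print((x,y,z,L),"err",np.round(np.linalg.norm(r.fun[:6]),2),np.round(q,2).tolist())
q=np.array(D[4][0])
print("A");chain(q,[(-231,-4,140,15),(-245,-4,120,5),(-250,-4,80,0),(-250,-4,45,0),(-200,-4,45,5),(-150,-4,45,15),(-150,-4,45,28),(-110,-4,45,28),(-70,-4,45,28)])
print("B");chain(q,[(-231,-4,140,20),(-245,-4,80,20),(-245,-4,45,20),(-200,-4,45,20),(-150,-4,45,28),(-110,-4,45,28),(-70,-4,45,28)])
print("C");chain(q,[(-180,-4,160,28),(-130,-4,140,35),(-80,-4,90,40),(-40,-27,60,40),(-15,-27,60,42)])
E
python3 t.py
```

```text
A
(-231, -4, 140, 15) err 0.0 [0.47, 0.59, -0.77, 2.25, 1.22, 0.43, 0.4]
(-245, -4, 120, 5) err 0.0 [0.5, 0.71, -0.88, 2.15, 0.99, 0.65, 0.61]
(-250, -4, 80, 0) err 0.0 [0.45, 0.8, -0.84, 2.11, 0.99, 0.7, 0.62]
(-250, -4, 45, 0) err 0.0 [0.41, 0.85, -0.77, 2.12, 1.08, 0.64, 0.54]
(-200, -4, 45, 5) err 0.0 [0.39, 0.85, -0.74, 2.07, 1.15, 0.59, 0.51]
(-150, -4, 45, 15) err 0.0 [0.37, 0.86, -0.71, 2.1, 1.53, 0.49, 0.17]
(-150, -4, 45, 28) err 0.0 [0.53, 1.03, -0.97, 2.3, 2.16, 0.83, -0.35]
(-110, -4, 45, 28) err 0.0 [0.51, 1.03, -0.95, 2.2, 2.09, 0.76, -0.26]
(-70, -4, 45, 28) err 0.0 [0.48, 1.03, -0.92, 2.09, 2.01, 0.71, -0.16]
B
(-231, -4, 140, 20) err 0.0 [0.38, 0.54, -0.63, 2.33, 1.61, 0.29, 0.02]
(-245, -4, 80, 20) err 0.0 [0.47, 0.77, -0.8, 2.41, 2.01, 0.55, -0.37]
(-245, -4, 45, 20) err 0.0 [0.46, 0.88, -0.82, 2.43, 2.13, 0.66, -0.45]
(-200, -4, 45, 20) err 0.0 [0.43, 0.87, -0.77, 2.31, 2.02, 0.57, -0.33]
(-150, -4, 45, 28) err 0.0 [0.47, 0.96, -0.84, 2.3, 2.24, 0.72, -0.46]
(-110, -4, 45, 28) err 0.0 [0.44, 0.95, -0.81, 2.2, 2.16, 0.65, -0.37]
(-70, -4, 45, 28) err 0.0 [0.4, 0.95, -0.76, 2.09, 2.07, 0.57, -0.27]
C
(-180, -4, 160, 28) err 0.0 [0.51, 0.62, -0.83, 2.32, 1.91, 0.44, -0.25]
(-130, -4, 140, 35) err 0.0 [0.53, 0.79, -0.94, 2.31, 2.2, 0.67, -0.46]
(-80, -4, 90, 40) err 0.0 [0.51, 1.0, -0.93, 2.28, 2.42, 0.86, -0.54]
(-40, -27, 60, 40) err 0.0 [0.52, 1.06, -0.89, 2.17, 2.46, 0.79, -0.48]
(-15, -27, 60, 42) err 0.0 [0.51, 1.09, -0.89, 2.13, 2.49, 0.8, -0.48]
```

```bash
cat >> h.py <<'E'
def W(x,y,z,o=(728,47),yaw=.118):
    c,s=np.cos(yaw),np.sin(yaw);return (o[0]+c*x-s*y,o[1]+s*x+c*y,z)
def Sd(p,o=(728,47),yaw=.118):
    c,s=np.cos(yaw),np.sin(yaw);d=np.array(p[:2])-o;return np.round([c*d[0]+s*d[1],-s*d[0]+c*d[1]],1)
E
python3 - <<'E'
from h import *
want(W(-250,-4,120),.118,0)
E
```

```text
pos [505.7 -37.2 154. ] turn [-0.095  0.453 -0.015] shift(tool now) [0.199 0.368 0.141] w 38.5 F [-0.3  0.1  0.4] q [ 0.42  0.51 -0.59  2.31  1.51  0.33  0.17] t 11.0
```

Call:
step_arm(
  series=[
    [[-0.032,0.151,-0.005,0.066,0.122,0.047,0],[-0.032,0.151,-0.005,0.066,0.122,0.047,0],[-0.032,0.151,-0.005,0.066,0.122,0.047,0],[0,0,0,0,0,0,0],[0,0,0,0,0,0,0]],
  ],
)

```text
clock: 11.5
eef_pos: [489.8, -8.7, 130.7]
tool_rot: [-3.103, 0.115, -3.032]
force: [-0.3, -1.1, 0.3]
width: 85.3
gripper_force: 0.0
```

```bash
python3 - <<'E'
from h import *
want(W(-250,-4,32),.118,0);print(Sd(st()["eef_pos"]))
E
```

```text
pos [489.8  -8.7 130.7] turn [-0.05   0.146 -0.013] shift(tool now) [0.122 0.18  0.642] w 85.3 F [-0.3 -1.1  0.3] q [ 0.42  0.61 -0.7   2.15  0.88  0.56  0.74] t 11.5
[-243.1  -27.3]
```

Call:
step_arm(
  series=[
    [[-0.05,0.146,-0.013,0.12,0.18,0,0],[0,0,0,0,0,0.15,0],[0,0,0,0,0,0.15,0],[0,0,0,0,0,0.15,0],[0,0,0,0,0,0.15,0],[0,0,0,0,0,0,0]],
  ],
)

```text
clock: 12.1
eef_pos: [466.3, 14.6, 36.3]
tool_rot: [-3.139, -0.005, -3.022]
force: [-0.7, 0.1, 0.2]
width: 85.4
gripper_force: 0.0
```

```bash
python3 - <<'E'
from h import *
want(W(-250,-4,32),.118,0);print(Sd(st()["eef_pos"]))
E
```

```text
pos [466.3  14.6  36.3] turn [-0.003 -0.007  0.001] shift(tool now) [-0.092 -0.018  0.028] w 85.4 F [-0.7  0.1  0.2] q [ 0.3   0.79 -0.59  2.15  0.97  0.5   0.64] t 12.1
[-263.7   -1.3]
```

Call:
step_arm(
  series=[
    [[0,0,0,-0.09,-0.018,0.028,0],[0,0,0,-0.1,0,0,0],[0,0,0,-0.1,0,0,0],[0,0,0,-0.1,0,0,0],[0,0,0,-0.1,0,0,0],[0,0,0,-0.1,0,0,0],[0,0,0,-0.1,0,0,0],[0,0,0,0,0,0,0]],
  ],
)

```text
clock: 12.9
eef_pos: [573.4, 25.2, 34.7]
tool_rot: [-3.141, 0.002, -3.024]
force: [0.4, -0.6, 0.4]
width: 85.4
gripper_force: 0.0
```

```bash
python3 - <<'E'
from h import *
want(W(-155,-4,32),.118,np.radians(28));print(Sd(st()["eef_pos"]))
p=grab("wrist","w4");q=grab("scene","s4")
cv2.imwrite("pics/m4.png",np.hstack([cv2.resize(p["img"][:,:,::-1],(400,300)),cv2.resize(q["img"][180:330,180:380,::-1],(400,300),interpolation=cv2.INTER_CUBIC)]))
E
```

```text
pos [573.4  25.2  34.7] turn [-0.001 -0.62  -0.   ] shift(tool now) [-0.007 -0.004  0.018] w 85.4 F [ 0.4 -0.6  0.4] q [ 0.32  0.9  -0.67  1.86  0.86  0.7   0.82] t 12.9
[-156.1   -3.5]
```

View pics/m4.png

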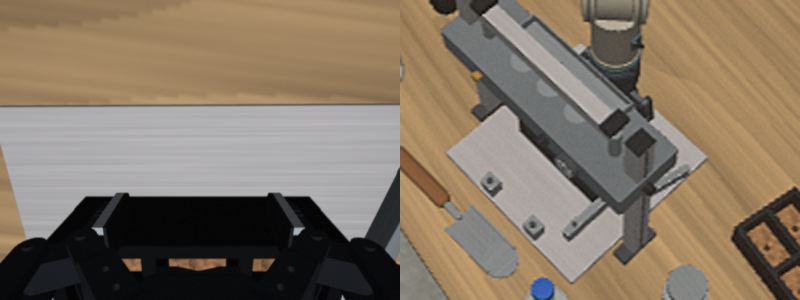

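The two-finger push has moved the tray to about x -85, square to the seeder. Now I'll back off a little and lean.

Call:
step_arm(
  series=[
    [[0,0,0,0.12,0,-0.02,0],[0,-0.155,0,0,0,0,0],[0,-0.155,0,0,0,0,0],[0,-0.155,0,0,0,0,0],[0,-0.155,0,0,0,0,0],[0,0,0,0,0,0,0],[0,0,0,0,0,0,0]],
  ],
)

```text
clock: 13.7
eef_pos: [563.3, 5.4, 34.2]
tool_rot: [-3.084, 0.27, -3.025]
force: [0.2, -0.8, -1.0]
width: 85.3
gripper_force: 0.0
```

```bash
python3 - <<'E'
from h import *
want(W(-165,-1,38),.118,np.radians(28));print(Sd(st()["eef_pos"]))
E
```

```text
pos [563.3   5.4  34.2] turn [-0.074 -0.279  0.007] shift(tool now) [-0.029  0.138 -0.027] w 85.3 F [ 0.2 -0.8 -1. ] q [ 0.21  0.79 -0.44  2.16  1.69  0.36 -0.03] t 13.7
[-168.4  -21.9]
```

Call:
step_arm(
  series=[
    [[-0.037,-0.14,0.003,-0.015,0.07,-0.014,0],[-0.037,-0.14,0.003,-0.014,0.07,-0.014,0],[0,0,0,0,0,0,0],[0,0,0,0,0,0,0]],
  ],
)

```text
clock: 14.1
eef_pos: [559.8, 9.7, 31.4]
tool_rot: [-3.093, 0.38, -3.016]
force: [-0.0, 0.1, 0.1]
width: 85.3
gripper_force: 0.0
```

```bash
python3 - <<'E'
from h import *
want(W(-165,-1,38),.118,np.radians(28));print(Sd(st()["eef_pos"]))
E
```

```text
pos [559.8   9.7  31.4] turn [-0.057 -0.138  0.012] shift(tool now) [-0.057  0.107 -0.03 ] w 85.3 F [-0.   0.1  0.1] q [ 0.31  0.84 -0.59  2.26  2.12  0.52 -0.43] t 14.1
[-171.4  -17.2]
```

Call:
step_arm(
  series=[
    [[-0.057,-0.138,0.012,-0.057,0.107,-0.03,0],[0,0,0,0,0,0,0],[0,0,0,0,0,0,0]],
  ],
)

```text
clock: 14.4
eef_pos: [564.3, 26.3, 37.7]
tool_rot: [-3.139, 0.488, -3.022]
force: [-0.1, -0.7, 0.1]
width: 85.2
gripper_force: 0.0
```

```bash
python3 - <<'E'
from h import *
want(W(-165,-1,38),.118,np.radians(28));print(Sd(st()["eef_pos"]))
E
```

```text
pos [564.3  26.3  37.7] turn [-0.002 -0.001  0.002] shift(tool now) [-0.001  0.002 -0.002] w 85.2 F [-0.1 -0.7  0.1] q [ 0.39  0.9  -0.72  2.33  2.33  0.68 -0.6 ] t 14.4
[-165.    -1.2]
```

Call:
step_arm(
  series=[
    [[0,-0.08,0,-0.06,0,0.031,0],[0,-0.08,0,-0.06,0,0.036,0],[0,0,0,-0.055,0,0.038,0],[0,0,0,-0.082,0,0.057,0],[0,0,0,-0.082,0,0.057,0],[0,0,0,-0.082,0,0.057,0],[0,0,0,-0.055,0,0.038,0],[0,0,0,0,0,0,0]],
  ],
)

```text
clock: 15.2
eef_pos: [651.8, 37.5, 40.4]
tool_rot: [-3.139, 0.619, -3.021]
force: [0.4, -0.1, 0.1]
width: 85.5
gripper_force: 0.0
```

```bash
python3 - <<'E'
from h import *
want(W(-75,-1,38),.118,np.radians(35));print(Sd(st()["eef_pos"]))
E
```

```text
pos [651.8  37.5  40.4] turn [-0.002  0.011  0.003] shift(tool now) [-0.    -0.004  0.02 ] w 85.5 F [ 0.4 -0.1  0.1] q [ 0.39  0.97 -0.73  2.2   2.43  0.72 -0.6 ] t 15.2
[-76.8  -0.5]
```

Call:
step_arm(
  series=[
    [[0,0,0,-0.0164,0,0.0215,0],[0,0,0,-0.0164,0,0.0115,0],[0,0,0,-0.0164,0,0.0115,0],[0,0,0,0,0,0,0]],
  ],
)

```text
clock: 15.6
eef_pos: [658.6, 39.1, 38.0]
tool_rot: [3.141, 0.616, -3.021]
force: [-2.9, -0.3, -0.1]
width: 85.2
gripper_force: 1.0
```

Call:
step_arm(
  series=[
    [[0,0,0,-0.0109,0,0.0076,0],[0,0,0,-0.0109,0,0.0076,0],[0,0,0,0,0,0,0]],
  ],
)

```text
clock: 15.9
eef_pos: [663.4, 39.4, 38.1]
tool_rot: [3.142, 0.618, -3.021]
force: [-1.3, -0.5, -0.0]
width: 85.1
gripper_force: 0.7
```

```bash
python3 - <<'E'
from h import *
want(W(-65,-1,38),.118,np.radians(35));print(Sd(st()["eef_pos"]))
E
```

```text
pos [663.4  39.4  38.1] turn [0.002 0.008 0.002] shift(tool now) [ 0.    -0.007  0.001] w 85.1 F [-1.3 -0.5 -0. ] q [ 0.38  0.98 -0.72  2.17  2.42  0.7  -0.58] t 15.9
[-65.1   0.1]
```

Call:
step_arm(
  series=[
    [[0,0,0,-0.0109,0,0.0076,0],[0,0,0,0,0,0,0]],
  ],
)

```text
clock: 16.1
eef_pos: [665.6, 39.6, 38.3]
tool_rot: [-3.141, 0.618, -3.022]
force: [-1.1, 0.2, -1.6]
width: 85.3
gripper_force: 0.7
```

Call:
step_arm(
  series=[
    [[0,0,0,-0.0109,0,0.0076,0],[0,0,0,0,0,0,0]],
  ],
)

```text
clock: 16.3
eef_pos: [667.6, 39.8, 38.4]
tool_rot: [-3.141, 0.618, -3.022]
force: [-1.4, 0.5, -1.4]
width: 85.5
gripper_force: 0.7
```

Call:
step_arm(
  series=[
    [[0,0,0,-0.0109,0,0.0076,0],[0,0,0,0,0,0,0]],
  ],
)

```text
clock: 16.5
eef_pos: [669.6, 40.1, 38.5]
tool_rot: [-3.141, 0.618, -3.021]
force: [-1.2, 0.6, -1.2]
width: 85.2
gripper_force: 0.6
```

Call:
step_arm(
  series=[
    [[0,0,0,-0.0109,0,0.0076,0],[0,0,0,-0.0055,0,0.0038,0],[0,0,0,0,0,0,0]],
  ],
)

```text
clock: 16.8
eef_pos: [670.9, 40.3, 38.3]
tool_rot: [-3.141, 0.616, -3.021]
force: [-8.0, -1.8, 5.4]
width: 85.5
gripper_force: 4.1
```

Call:
step_arm(
  series=[
    [[0,0,0,-0.0109,0,0.0076,0],[0,0,0,-0.0055,0,0.0038,0],[0,0,0,0,0,0,0]],
  ],
)

```text
clock: 17.1
eef_pos: [671.0, 40.3, 38.1]
tool_rot: [-3.141, 0.612, -3.021]
force: [-20.5, -5.8, 16.4]
width: 85.1
gripper_force: 10.3
```

```bash
python3 - <<'E'
from h import *
want(W(-65,-1,38),.118,np.radians(35));print(Sd(st()["eef_pos"]))
q=grab("scene","s5");p=grab("wrist","w5")
cv2.imwrite("pics/m5.png",np.hstack([cv2.resize(q["img"][220:310,215:315,::-1],(600,540),interpolation=cv2.INTER_CUBIC),cv2.resize(p["img"][:,:,::-1],(200,150)).repeat(1,0) if 0 else np.vstack([cv2.resize(p["img"][:,:,::-1],(200,150)),np.zeros((390,200,3),np.uint8)])]))
E
```

```text
pos [671.   40.3  38.1] turn [0.002 0.002 0.003] shift(tool now) [ 0.042 -0.007 -0.029] w 85.1 F [-20.5  -5.8  16.4] q [ 0.37  0.97 -0.71  2.15  2.4   0.67 -0.57] t 17.1
[-57.4   0. ]
```

View pics/m5.png

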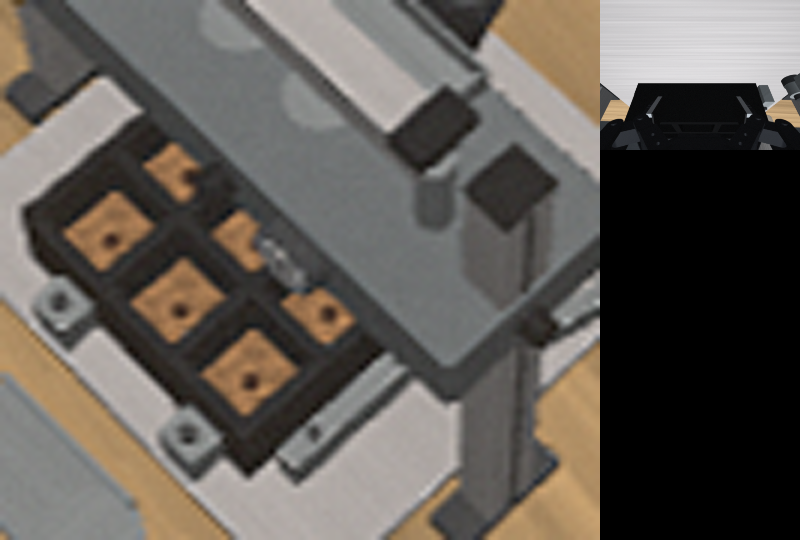

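The tray is against both rear stops, at crop (65,310) and (190,440), and it is square. A few mm of gap remains to the fence at crop (290,445).

```bash
python3 - <<'E'
from h import *
q=load("s5");f=lambda u,v:(215+u/6,220+v/6)
for n,uv,z in[("rearR",(25,212),71),("rearL",(247,432),71),("fenceRearInner",(280,440),43),("bedRearL? ",(0,0),15)]:print(n,Sd(ray(q,f(*uv),z)),ray(q,f(*uv),z)[:2])
print("tcp",Sd(st()["eef_pos"]))
q3=load("s3")
for n,uv in[("bed rear left",(573,283)),("rear right",(447,153)),("front left",(708,159))]:print(n,Sd(ray(q3,(180+(uv[0]-400)/2,180+uv[1]/2),15)))
E
```

```text
rearR [ 61.3 -87.4] [799.19871193 -32.59647726]
rearL [58.4 82.1] [776.29926231 135.36509862]
fenceRearInner [43.  87.8] [760.33685541 139.29005993]
bedRearL?  [ -24.6 -222.6] [ 729.73046996 -176.91822357]
tcp [-57.3   0. ]
bed rear left [ 86.3 155.3]
rear right [  88.7 -144. ]
front left [-209.   155.1]
```

Call:
step_arm(
  series=[
    [[0,0,0,0.0164,0,-0.0115,0],[0,0,0,0.05,0,-0.04,0],[0,0,0,0.11,0,-0.08,0],[0,-0.078,0,0.11,0,-0.08,0.5],[0,-0.078,0,0,0,-0.15,1],[0,0,0,0,0,-0.1,1],[0,0,0,0,0,0,1],[0,0,0,0,0,0,1]],
  ],
)

```text
clock: 18.0
eef_pos: [600.1, 31.5, 69.1]
tool_rot: [-3.14, 0.743, -3.021]
force: [-0.1, -0.8, 0.1]
width: 12.0
gripper_force: 0.0
```

```bash
python3 - <<'E'
from h import *
print(Sd(st()["eef_pos"]));want(W(-82,-3,131),.118,np.radians(42))
E
```

```text
[-128.8   -0.3]
pos [600.1  31.5  69.1] turn [0.    0.013 0.002] shift(tool now) [-0.509 -0.019 -0.093] w 12.0 F [-0.1 -0.8  0.1] q [ 0.45  1.01 -0.82  2.42  2.61  1.02 -0.75] t 18.0
```

Call:
step_arm(
  series=[
    [[0,0,0,-0.17,-0.006,-0.031,1],[0,0,0,-0.17,-0.006,-0.031,1],[0,0,0,-0.17,-0.006,-0.031,1],[0,0,0,0,0,0,1],[0,0,0,0,0,0,1]],
  ],
)

```text
clock: 18.5
eef_pos: [646.3, 34.4, 130.8]
tool_rot: [-3.14, 0.742, -3.021]
force: [-0.5, 0.3, -0.4]
width: -0.2
gripper_force: 0.0
```

```bash
python3 - <<'E'
from h import *
print(Sd(st()["eef_pos"]));want(W(-15,-3,57),.118,np.radians(42))
p=grab("wrist","w6");q=grab("scene","s6")
cv2.imwrite("pics/m6.png",np.hstack([cv2.resize(p["img"][:,:,::-1],(400,300)),cv2.resize(q["img"][190:310,205:365,::-1],(400,300),interpolation=cv2.INTER_CUBIC)]))
E
```

```text
[-82.7  -2.9]
pos [646.3  34.4 130.8] turn [0.    0.012 0.002] shift(tool now) [ 0.    -0.001  0.667] w -0.2 F [-0.5  0.3 -0.4] q [ 0.46  0.84 -0.82  2.29  2.47  0.76 -0.66] t 18.5
```

View pics/m6.png

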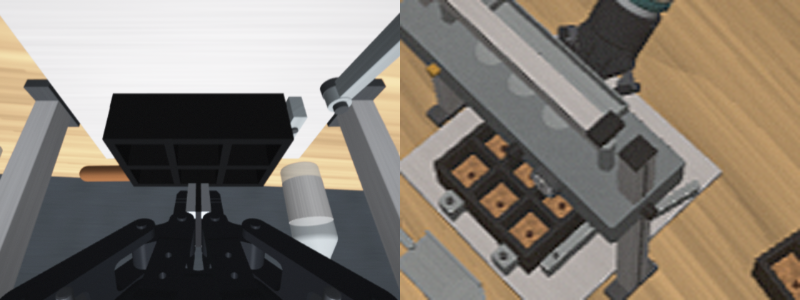

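The wrist view shows the tray front with a small gap to the fence at (292,110). The shut fingers line up with the centre cell.

Call:
step_arm(
  series=[
    [[0,0,0,0,0,0.15,1],[0,0,0,0,0,0.2,1],[0,0,0,0,0,0.15,1],[0,0,0,0,0,0.1,1],[0,0,0,0,0,0.067,1],[0,0,0,0,0,0,1],[0,0,0,0,0,0,1]],
  ],
)

```text
clock: 19.3
eef_pos: [711.5, 42.9, 56.1]
tool_rot: [3.141, 0.74, -3.021]
force: [-0.7, -0.3, 0.2]
width: 0.1
gripper_force: 0.0
```

Call:
step_arm(
  series=[
    [[0,0,0,0,0.02,0,1],[0,0,0,0,0.02,0,1],[0,0,0,0,0.013,0,1],[0,0,0,0,0,0,1]],
  ],
)

```text
clock: 19.7
eef_pos: [711.1, 51.0, 56.5]
tool_rot: [-3.141, 0.741, -3.02]
force: [0.0, 0.4, 0.4]
width: -0.2
gripper_force: 0.0
```

Continue in 1.5 mm steps until there is force in y.

Call:
step_arm(
  series=[
    [[0,0,0,0,0.01,0,1],[0,0,0,0,0.01,0,1],[0,0,0,0,0,0,1]],
  ],
)

```text
clock: 20.0
eef_pos: [711.1, 51.7, 56.1]
tool_rot: [-3.139, 0.741, -3.022]
force: [-1.4, -5.1, 3.0]
width: -0.2
gripper_force: 2.3
```

Call:
step_arm(
  series=[
    [[0,0,0,0,0.01,0,1],[0,0,0,0,0.01,0,1],[0,0,0,0,0,0,1]],
  ],
)

```text
clock: 20.3
eef_pos: [710.0, 55.4, 55.6]
tool_rot: [-3.14, 0.739, -3.022]
force: [-1.7, -5.1, 1.5]
width: 0.2
gripper_force: 2.0
```

Call:
step_arm(
  series=[
    [[0,0,0,0,0.01,0,1],[0,0,0,0,0.01,0,1],[0,0,0,0,0,0,1]],
  ],
)

```text
clock: 20.6
eef_pos: [709.9, 55.9, 55.5]
tool_rot: [-3.137, 0.739, -3.024]
force: [-4.2, -7.6, 3.6]
width: -0.2
gripper_force: 3.9
```

Call:
step_arm(
  series=[
    [[0,0,0,0,0.01,0,1],[0,0,0,0,0.01,0,1],[0,0,0,0,0,0,1]],
  ],
)

```text
clock: 20.9
eef_pos: [709.9, 56.0, 55.4]
tool_rot: [-3.133, 0.74, -3.025]
force: [-5.6, -12.8, 7.1]
width: -0.1
gripper_force: 6.1
```

Call:
step_arm(
  series=[
    [[0,0,0,0,0.01,0,1],[0,0,0,0,0.01,0,1],[0,0,0,0,0,0,1]],
  ],
)

```text
clock: 21.2
eef_pos: [709.9, 56.0, 55.5]
tool_rot: [-3.129, 0.74, -3.027]
force: [-7.6, -17.4, 9.1]
width: -0.4
gripper_force: 8.3
```

Call:
step_arm(
  series=[
    [[0,0,0,-0.015,0,0.0134,1],[0,0,0,0,0,0,1]],
  ],
)

```text
clock: 21.4
eef_pos: [712.3, 56.3, 54.7]
tool_rot: [-3.129, 0.738, -3.027]
force: [-7.4, -17.1, 6.7]
width: 0.0
gripper_force: 8.1
```

Call:
step_arm(
  series=[
    [[0,0,0,-0.01,0,0.009,1],[0,0,0,0,0,0,1]],
  ],
)

```text
clock: 21.6
eef_pos: [713.8, 56.4, 54.3]
tool_rot: [-3.13, 0.737, -3.027]
force: [-8.9, -16.3, 6.9]
width: 0.2
gripper_force: 8.2
```

Call:
step_arm(
  series=[
    [[0,0,0,-0.01,0,0.009,1],[0,0,0,0,0,0,1]],
  ],
)

```text
clock: 21.8
eef_pos: [714.8, 56.4, 53.8]
tool_rot: [-3.13, 0.735, -3.027]
force: [-11.5, -18.6, 6.4]
width: -0.2
gripper_force: 11.9
```

```bash
python3 - <<'E'
from h import *
s=st();print(Sd(s["eef_pos"]),s["force"],s["torque"])
q=grab("scene","s7")
cv2.imwrite("pics/m7.png",cv2.resize(q["img"][225:310,210:300,::-1],(635,600),interpolation=cv2.INTER_CUBIC))
E
```

```text
[-12.   10.9] [-11.506911   -18.63453201   6.41204313] [-2.62487861  1.52439478 -2.25608894]
```

View pics/m7.png

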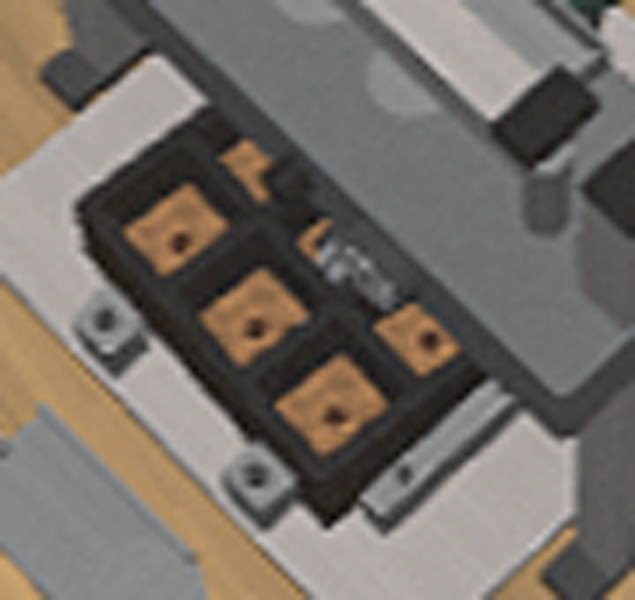

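The tray now touches the fence along its length and both stops. One more nudge forward, then I'll back out cleanly.

Call:
step_arm(
  series=[
    [[0,0,0,-0.01,0,0.009,1],[0,0,0,-0.005,0,0.004,1],[0,0,0,0,0,0,1],[0,0,0,0,0,0,1]],
  ],
)

```text
clock: 22.25
eef_pos: [715.0, 56.4, 53.6]
tool_rot: [-3.129, 0.732, -3.026]
force: [-25.2, -21.2, 19.0]
width: 0.2
gripper_force: 17.8
```

Call:
step_arm(
  series=[
    [[0,0,0,0.03,-0.03,-0.027,1],[0,0,0,0.01,-0.05,-0.01,1],[0,0,0,0,0,0,1],[0,0,0,0,0,0,1]],
  ],
)

```text
clock: 22.65
eef_pos: [712.9, 55.3, 56.5]
tool_rot: [3.139, 0.741, -3.021]
force: [-0.6, 0.7, -0.1]
width: -0.3
gripper_force: 0.0
```

Call:
step_arm(
  series=[
    [[0,0,0,0,-0.03,0,1],[0,0,0,0,0,-0.1,1],[0,0,0,0,0,-0.2,1],[0,0,0,0,0,-0.25,1],[0,0,0,0,0,-0.25,1],[0,0,0,0,0,0,1],[0,0,0,0,0,0,1]],
  ],
)

```text
clock: 23.35
eef_pos: [632.9, 39.5, 146.2]
tool_rot: [-3.14, 0.742, -3.02]
force: [0.8, -0.8, 0.2]
width: 0.1
gripper_force: 0.0
```

```bash
cat > kp.py <<'E'
from h import *
O=W(3,5,0)[:2]
def wp(phi,r=80,extra=0,z=27):
    d=np.array([-np.cos(phi),-np.sin(phi)]);n=np.array([np.sin(phi),-np.cos(phi)])
    s=6+10*abs(np.sin(phi))+14.5*abs(np.cos(phi))+extra
    p=np.array([-69.5,125])+r*d-n*s;return p
E
cat > t2.py <<'E'
import kp
from kin import *
P=fit().x
q=kp.st()["qpos"];print("now",kp.Sd(kp.st()["eef_pos"],kp.O),np.round(q,2),kp.st()["clock"])
seq=[(-150,60,120,35),(-170,190,120,30)]+[(*kp.wp(f,extra=15 if f<0 else 0),27,30) for f in(-.2,0,.3,.6,.9,1.2,1.5)]
for x,y,z,L in seq:
    pos,Rt=pose(x,y,z,np.radians(L),1,o=kp.O);q0=q
    f=lambda q:(lambda a,R:np.r_[(a-pos)/10,(R.inv()*Rt).as_rotvec()*20,.05*(q-q0)])(*fk(q,P))
    r=least_squares(f,np.clip(q,LO+.03,HI-.03),bounds=(LO+.02,HI-.02));q=r.x
    print(np.round((x,y,z,L)),"err",np.round(np.linalg.norm(r.fun[:6]),2),np.round(q,2).tolist())
t=kp.load("top1")
print("tip,pivot true frame",kp.Sd(kp.ray(t,(188,210),39),kp.O),kp.Sd(kp.ray(t,(190.75,178.75),39),kp.O),"jar",kp.Sd(kp.ray(t,(138,166),100),kp.O))
E
python3 t2.py
```

```text
now [-98.3  -1.2] [ 0.46  0.79 -0.84  2.32  2.44  0.76 -0.67] 23.35
[-150   60  120   35] err 0.0 [0.3, 0.8, -0.84, 2.37, 2.27, 0.77, -0.71]
[-170  190  120   30] err 0.0 [0.0, 0.78, -0.87, 2.27, 1.91, 0.8, -0.65]
[-141.  177.   27.   30.] err 0.0 [0.01, 1.02, -0.81, 2.24, 2.15, 0.91, -0.75]
[-150.  146.   27.   30.] err 0.0 [0.07, 1.01, -0.81, 2.29, 2.21, 0.91, -0.76]
[-153.  123.   27.   30.] err 0.0 [0.12, 1.01, -0.8, 2.31, 2.25, 0.9, -0.76]
[-149.   99.   27.   30.] err 0.0 [0.17, 1.01, -0.79, 2.31, 2.28, 0.87, -0.73]
[-137.   77.   27.   30.] err 0.0 [0.22, 1.0, -0.78, 2.29, 2.29, 0.83, -0.69]
[-118.   58.   27.   30.] err 0.0 [0.26, 0.99, -0.76, 2.24, 2.29, 0.76, -0.63]
[-92.  46.  27.  30.] err 0.0 [0.27, 0.98, -0.73, 2.18, 2.26, 0.69, -0.57]
tip,pivot true frame [-178.2  135.3] [-75.6 114.2] jar [-23.7 267.5]
```

```bash
sed -i 's/W(3,5,0)/W(3,3,0)/' kp.py; python3 - <<'E'
from kp import *
want(W(-160,190,120,O),.118,np.radians(30))
E
```

```text
pos [632.9  39.5 146.2] turn [0.001 0.278 0.004] shift(tool now) [ 0.417  1.263 -0.148] w 0.1 F [ 0.8 -0.8  0.2] q [ 0.46  0.79 -0.84  2.32  2.44  0.76 -0.67] t 23.35
```

Call:
step_arm(
  series=[
    [[0,0,0,0.2,0.1,-0.05,1],[0,0,0,0.2,0.2,-0.05,1],[0,0,0,0,0.24,-0.03,1],[0,0,0,0,0.24,0,1],[0,0,0,0,0.24,0,1],[0,0.14,0,0,0.24,0,1],[0,0.138,0,0,0,0,1],[0,0,0,0,0,0,1]],
  ],
)

```text
clock: 24.15
eef_pos: [559.6, 222.9, 121.1]
tool_rot: [3.138, 0.525, -3.027]
force: [-0.4, -0.3, 0.4]
width: 0.4
gripper_force: 0.0
```

```bash
python3 - <<'E'
from kp import *
print(Sd(st()["eef_pos"],O));print(wp(-.2,extra=15));want(W(-145,180,120,O),.118,np.radians(30));want(W(-145,180,27,O),.118,np.radians(30))
E
```

```text
[-149.5  191.5]
[-140.51529227  177.34972852]
pos [559.6 222.9 121.1] turn [ 0.002  0.002 -0.004] shift(tool now) [-0.023 -0.076  0.021] w 0.4 F [-0.4 -0.3  0.4] q [ 0.12  0.87 -1.06  2.21  1.82  0.96 -0.48] t 24.15
pos [559.6 222.9 121.1] turn [ 0.002  0.002 -0.004] shift(tool now) [ 0.288 -0.078  0.558] w 0.4 F [-0.4 -0.3  0.4] q [ 0.12  0.87 -1.06  2.21  1.82  0.96 -0.48] t 24.15
```

Call:
step_arm(
  series=[
    [[0,0,0,0.072,-0.015,0.14,1],[0,0,0,0.072,-0.015,0.14,1],[0,0,0,0.072,-0.015,0.14,1],[0,0,0,0.072,-0.015,0.138,1],[0,0,0,0,0,0,1],[0,0,0,0,0,0,1]],
  ],
)

```text
clock: 24.75
eef_pos: [560.1, 211.6, 24.0]
tool_rot: [-3.141, 0.519, -3.022]
force: [0.1, -0.3, 0.2]
width: -0.0
gripper_force: 0.0
```

```bash
python3 - <<'E'
from kp import *
s=st();print(Sd(s["eef_pos"],O),s["eef_pos"][2],s["force"])
R=Ro.from_euler("xyz",s["tool_rot"]).as_matrix()
p0=s["eef_pos"]
for f in(0,.2,.4,.6,.8,1.0,1.2,1.4,1.5):
    p=np.array(W(*wp(f,r=75),27,O));print(f,np.round(wp(f,r=75)),np.round(R.T@(p-p0)/150,3));p0=p
cv2.imwrite("pics/m8.png",cv2.resize(grab("wrist","w8")["img"][:,:,::-1],(400,300)))
E
```

```text
[-150.4  180.3] 23.98325871978512 [ 0.14218295 -0.2615917   0.18697804]
0 [-144.  146.] [-0.043 -0.232  0.002]
0.2 [-147.  132.] [ 0.017 -0.091 -0.01 ]
0.4 [-148.  117.] [ 0.001 -0.098 -0.001]
0.6 [-145.  102.] [-0.017 -0.1    0.009]
0.8 [-138.   87.] [-0.036 -0.098  0.021]
1.0 [-129.   74.] [-0.056 -0.09   0.032]
1.2 [-116.   63.] [-0.075 -0.076  0.043]
1.4 [-100.   54.] [-0.09  -0.056  0.051]
1.5 [-92.  51.] [-0.049 -0.019  0.028]
```

View pics/m8.png

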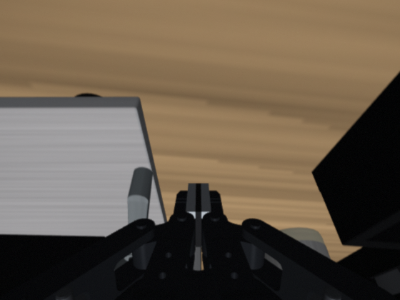

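The keeper tip is at (140,175) and the shut fingers at (198,195), on the outer side as needed. Now I'll sweep along the arc.

Call:
step_arm(
  series=[
    [[0,0,0,-0.02,-0.1,-0.02,1],[0,0,0,-0.02,-0.13,0,1],[0,0,0,0.017,-0.091,-0.01,1],[0,0,0,0.001,-0.098,-0.001,1],[0,0,0,-0.017,-0.1,0.009,1],[0,0,0,-0.036,-0.098,0.021,1],[0,0,0,-0.056,-0.09,0.032,1],[0,0,0,0,0,0,1]],
  ],
)

```text
clock: 25.6
eef_pos: [594.4, 106.8, 31.7]
tool_rot: [-3.14, 0.523, -3.025]
force: [-0.7, -0.1, 0.9]
width: 0.0
gripper_force: 0.0
```

```bash
python3 - <<'E'
from kp import *
s=st();print(Sd(s["eef_pos"],O),s["eef_pos"][2],s["force"]);want(W(-129,74,27,O),.118,np.radians(30))
p=grab("scene","s9");
cv2.imwrite("pics/m9.png",np.hstack([cv2.resize(grab("wrist","w9")["img"][:,:,::-1],(400,300)),cv2.resize(p["img"][190:310,205:365,::-1],(400,300),interpolation=cv2.INTER_CUBIC)]))
E
```

```text
[-128.6   72.1] 31.70195130619257 [-0.69948384 -0.09992882  0.9267364 ]
pos [594.4 106.8  31.7] turn [-0.003 -0.001 -0.001] shift(tool now) [0.018 0.013 0.026] w 0.0 F [-0.7 -0.1  0.9] q [ 0.33  1.04 -0.93  2.25  2.15  0.91 -0.49] t 25.6
```

I've now viewed 11 pictures, one more than the limit of 10 (m8 was the extra). I won't view m9 or any other, and will finish by force and position readings.

Call:
step_arm(
  series=[
    [[0,0,0,-0.065,-0.07,0.06,1],[0,0,0,-0.09,-0.056,0.051,1],[0,0,0,-0.049,-0.019,0.028,1],[0,0,0,0,0,0,1]],
  ],
)

```text
clock: 26.1
eef_pos: [632.8, 92.4, 28.1]
tool_rot: [-3.141, 0.521, -3.022]
force: [-0.2, -0.8, 0.3]
width: -0.2
gripper_force: 0.0
```

Call:
step_arm(
  series=[
    [[0,0,0,-0.0173,0,0.01,1],[0,0,0,-0.0173,0,0.01,1],[0,0,0,0,0,0,1]],
  ],
)

```text
clock: 26.4
eef_pos: [638.0, 93.1, 27.7]
tool_rot: [-3.141, 0.52, -3.021]
force: [-1.2, -0.4, -0.2]
width: -0.0
gripper_force: 0.1
```

```bash
python3 - <<'E'
from kp import *
s=st();print(Sd(s["eef_pos"],O),s["eef_pos"],s["force"])
E
```

```text
[-86.9  53.4] [638.04653637  93.10515617  27.72747649] [-1.24548367 -0.39457862 -0.23728492]
```

Call:
step_arm(
  series=[
    [[0,0,0,-0.0115,0,0.0067,1],[0,0,0,0,0,0,1]],
  ],
)

```text
clock: 26.6
eef_pos: [639.7, 93.2, 27.6]
tool_rot: [3.142, 0.519, -3.021]
force: [-2.2, -0.2, 0.7]
width: 0.2
gripper_force: 1.0
```

Call:
step_arm(
  series=[
    [[0,0,0,-0.0115,0,0.0067,1],[0,0,0,0,0,0,1]],
  ],
)

```text
clock: 26.8
eef_pos: [640.0, 93.3, 27.3]
tool_rot: [3.141, 0.517, -3.021]
force: [-8.0, -2.4, 5.3]
width: 0.2
gripper_force: 4.2
```

Call:
step_arm(
  series=[
    [[0,0,0,-0.0115,0,0.0067,1],[0,0,0,0,0,0,1]],
  ],
)

```text
clock: 27.0
eef_pos: [640.2, 93.4, 26.8]
tool_rot: [3.141, 0.514, -3.02]
force: [-13.0, -4.1, 9.3]
width: 0.4
gripper_force: 7.0
```

Call:
step_arm(
  series=[
    [[0,0,0,0.05,0,-0.03,1],[0,0,0,0.15,0,-0.08,1],[0,0,0,0.2,0,-0.12,1],[0,0,0,0,0,-0.3,1],[0,0,0,0,0,-0.3,1],[0,0,0,0.2,0,-0.2,1],[0,0,0,0,0,0,1],[0,0,0,0,0,0,1]],
  ],
)

```text
clock: 27.8
eef_pos: [502.7, 77.3, 119.4]
tool_rot: [3.14, 0.512, -3.023]
force: [1.0, 0.2, -0.2]
width: -0.1
gripper_force: 0.0
```

```bash
python3 - <<'E'
from kp import *
print(st()["eef_pos"],st()["force"])
a=load("s7");b=grab("scene","s10")
g=lambda p,r:cv2.cvtColor(p["img"],cv2.COLOR_RGB2GRAY).astype(np.float32)[r[0]:r[1],r[2]:r[3]]
# rear half of the tray vs. fixed post/bed region
for n,r in[("tray rear row",(250,292,224,264)),("fixed head",(195,235,215,260))]:
    print(n,cv2.phaseCorrelate(g(a,r),g(b,r),cv2.createHanningWindow((r[3]-r[2],r[1]-r[0]),cv2.CV_32F)),np.abs(g(a,r)-g(b,r)).mean())
# expected size of one mm
print(proj(b,[W(0,0,71,O),W(10,0,71,O),W(0,10,71,O)]))
from cell import ctrl
for n in("scene","top","wrist"):
    p=ctrl.get_image(n)
    for th in("keeper_tip",):print(n,th,[(np.round(r["centre"],1).tolist(),round(r["score"],2)) for r in ctrl.recognise(p,th)][:3],"closed:",proj(p,[W(-69.5,19,29,O)])[0].round(1),"open:",proj(p,[W(-175,140,29,O)])[0].round(1))
E
```

```text
[502.65390249  77.27726454 119.38520472] [ 1.03537459  0.15760698 -0.21059983]
tray rear row ((0.13711127072197016, 0.45119709141437525), 1.085964461962382) 3.204762
fixed head ((0.5145282768067716, -0.03552587779505245), 0.9308257118860881) 1.9144444
[[252.36761916 262.71911375]
 [249.95312211 264.77607392]
 [254.52525044 264.8729758 ]]
scene keeper_tip [] closed: [273.3 258.3] open: [323.5 262.5]
top keeper_tip [([199.4, 175.7], 0.65)] closed: [219.9 173.6] open: [187.7 209.5]
wrist keeper_tip [([331.4, 278.7], 0.78)] closed: [240.7 279.5] open: [384.6 208.5]
```

```bash
python3 - <<'E'
from kp import *
from cell import ctrl
a=load("s7");b=load("s10");c=load("s6")
g=lambda p:cv2.cvtColor(p["img"],cv2.COLOR_RGB2GRAY).astype(np.float32)
def sh(p,q,r):
    T=g(p)[r[0]:r[1],r[2]:r[3]];M=np.eye(2,3,dtype=np.float32);I=g(q)[r[0]-6:r[1]+6,r[2]-6:r[3]+6];M[:,2]=6
    _,M=cv2.findTransformECC(T,I,M,cv2.MOTION_TRANSLATION,(3,200,1e-6));return M[:,2]-6
for n,r in[("tray rear cells",(252,285,226,262)),("trowel/bench",(245,300,180,212)),("fence tail+bed",(288,312,258,280))]:
    print(n,"s7->now",sh(a,b,r),"s6->now",sh(c,b,r))
p=ctrl.get_image("wrist")
for r in ctrl.recognise(p,"keeper_tip")+ctrl.recognise(p,"keeper"):print(r["score"],r["centre"],Sd(ray(p,r["centre"],29),O),Sd(ray(p,r["centre"],39),O))
# brightness just in front of the tray along the closed bar, and where the open bar would lie
for nm,f in[("closed x=-69.5",lambda y:(-69.5,y,39)),("open",lambda t:(-69.5-(125-t)*.98,125+(125-t)*.2,39))]:
    print(nm,[p["img"][int(v),int(u)].tolist() if 0<=u<560 and 0<=v<420 else None for y in(30,50,70,90,110) for u,v in proj(p,[W(*f(y),O)])])
E
```

```text
tray rear cells s7->now [ 0.08247232 -0.00884533] s6->now [ 1.2045937  -0.29957628]
trowel/bench s7->now [ 0.00314283 -0.03226948] s6->now [ 0.01198339 -0.04023409]
fence tail+bed s7->now [0.05068684 0.07158375] s6->now [0.0580821  0.21212578]
0.8 [329.3, 278.5] [-71.5 108.8] [-88.  105.7]
0.88 [333.5, 278.6] [-71.3 113.1] [-87.8 109.8]
closed x=-69.5 [[11, 11, 12], [46, 48, 52], [46, 48, 51], [79, 83, 86], [115, 120, 123]]
open [[155, 128, 94], [159, 132, 97], [159, 157, 159], [163, 161, 163], [55, 59, 62]]
```

```bash
cat > e.py <<'E'
from kp import *
def cmp(a,b,z=71,cx=32,hx=34,hy=92,mm=.5):
    o=W(cx,0,0,O)[:2];Wd,H=int(2*hy/mm),int(2*hx/mm)
    f=lambda p,e:cv2.GaussianBlur(cv2.cvtColor(rect(p,o,z,Wd+2*e,H+2*e,mm,.118),cv2.COLOR_BGR2GRAY),(0,0),3).astype(np.float32)
    T=f(a,0);I=f(b,20);M=np.eye(2,3,dtype=np.float32);M[:,2]=20
    cc,M=cv2.findTransformECC(T,I,M,cv2.MOTION_EUCLIDEAN,(3,500,1e-7))
    c=M@[Wd/2,H/2,1]-[Wd/2+20,H/2+20]
    return f"cc {cc:.3f} dx {-c[1]*mm:.2f} dy {-c[0]*mm:.2f} yaw(deg) {np.degrees(np.arctan2(-M[1,0],M[0,0])):.2f}"
if __name__=="__main__":
    n=load("s10")
    for k in("s5","s6","s7"):print(k,"->now",cmp(load(k),n))
E
python3 e.py
```

```text
s5 ->now cc 0.984 dx -3.51 dy 1.70 yaw(deg) -2.92
s6 ->now cc 0.984 dx -3.54 dy 1.68 yaw(deg) -2.93
s7 ->now cc 0.995 dx -0.32 dy 0.03 yaw(deg) 0.02
```

The comparison shows the side push yawed the tray by about -2.9°, so it isn't home yet. I'll grip a partition, with the pads holding the yaw, and seat it properly.

```bash
python3 - <<'E'
from kp import *
print(Sd(st()["eef_pos"],O));want(W(-86.5,-28.5,128,O),.118,np.radians(42))
E
```

```text
[-223.8   53.9]
pos [502.   77.5 118.8] turn [ 0.002 -0.283  0.002] shift(tool now) [-0.828 -0.551  0.393] w -0.2 F [ 0.3 -0.1 -0.5] q [ 0.5   0.9  -1.23  2.46  1.94  1.   -0.44] t 28.3
```

Call:
step_arm(
  series=[
    [[0,0,0,-0.17,-0.11,0.08,0.55],[0,0,0,-0.17,-0.11,0.08,0.55],[0,-0.142,0,-0.17,-0.11,0.08,0.55],[0,-0.141,0,0,0,0,0.55],[0,0,0,0,-0.11,0,0.55],[0,0,0,0,-0.11,0,0.55],[0,0,0,0,0,0,0.55]],
  ],
)

```text
clock: 29.0
eef_pos: [595.5, 2.7, 124.1]
tool_rot: [-3.14, 0.732, -3.025]
force: [-0.1, -0.3, 0.3]
width: 38.7
gripper_force: 0.0
```

```bash
python3 - <<'E'
from kp import *
print(Sd(st()["eef_pos"],O));want(W(-86.5,-28.5,128,O),.118,np.radians(42))
E
```

```text
[-139.8  -31.4]
pos [595.5   2.7 124.1] turn [-0.003 -0.002 -0.001] shift(tool now) [-0.282  0.02   0.218] w 38.7 F [-0.1 -0.3  0.3] q [ 0.7   1.01 -1.16  2.41  2.34  1.01 -0.41] t 29.0
```

Call:
step_arm(
  series=[
    [[0,0,0,-0.141,0.01,0.109,0.55],[0,0,0,-0.141,0.01,0.109,0.55],[0,0,0,0,0,0,0.55],[0,0,0,0,0,0,0.55]],
  ],
)

```text
clock: 29.4
eef_pos: [648.2, 15.7, 129.1]
tool_rot: [3.141, 0.733, -3.021]
force: [0.5, -0.4, -0.9]
width: 38.1
gripper_force: 0.0
```

```bash
python3 - <<'E'
from kp import *
print(Sd(st()["eef_pos"],O));want(W(-19.5,-28.5,54,O),.118,np.radians(42))
E
```

```text
[-85.9 -24.7]
pos [648.2  15.7 129.1] turn [0.002 0.    0.002] shift(tool now) [ 0.006 -0.027  0.668] w 38.1 F [ 0.5 -0.4 -0.9] q [ 0.66  1.   -1.13  2.28  2.28  0.91 -0.32] t 29.4
```

Call:
step_arm(
  series=[
    [[0,0,0,0.006,-0.027,0.15,0.55],[0,0,0,0,0,0.15,0.55],[0,0,0,0,0,0.15,0.55],[0,0,0,0,0,0.12,0.55],[0,0,0,0,0,0.098,0.55],[0,0,0,0,0,0,0.55],[0,0,0,0,0,0,0.55]],
  ],
)

```text
clock: 30.1
eef_pos: [713.8, 19.2, 53.8]
tool_rot: [3.141, 0.732, -3.021]
force: [0.1, 0.3, 0.5]
width: 38.2
gripper_force: 0.0
```

```bash
python3 - <<'E'
from kp import *
print(Sd(st()["eef_pos"],O));want(W(-19.5,-28.5,54,O),.118,np.radians(42))
E
```

```text
[-20.4 -29. ]
pos [713.8  19.2  53.8] turn [ 0.003 -0.001  0.002] shift(tool now) [-0.005  0.003  0.003] w 38.2 F [0.1 0.3 0.5] q [ 0.6   1.17 -1.05  2.11  2.38  0.91 -0.26] t 30.1
```

Call:
step_arm(
  series=[
    [[0,0,0,0,0,0,0.8],[0,0,0,0,0,0,0.9],[0,0,0,0,0,0,1],[0,0,0,0,0,0,1],[0,0,0,0,0,0,1]],
  ],
)

```text
clock: 30.6
eef_pos: [714.6, 18.6, 54.8]
tool_rot: [-3.141, 0.734, -3.021]
force: [-3.7, -1.7, 6.3]
width: 8.0
gripper_force: 62.3
```

```bash
python3 - <<'E'
from e import *
s=st();print(Sd(s["eef_pos"],O),s["eef_pos"],s["tool_rot"],s["force"],s["width"]);b=grab("scene","s11");print(cmp(load("s5"),b))
E
```

```text
[-19.6 -29.6] [714.60334193  18.58838774  54.77654604] [-3.14065485  0.73403574 -3.02079642] [-3.73444207 -1.72588681  6.3110601 ] 8.024230544524881
cc 0.974 dx -4.22 dy 2.89 yaw(deg) -0.47
```

Call:
step_arm(
  series=[
    [[0,0,0,-0.01,0,0.009,1],[0,0,0,-0.01,0,0.009,1],[0,0,0,0,0,0,1]],
  ],
)

```text
clock: 30.95
eef_pos: [718.1, 19.5, 54.7]
tool_rot: [-3.141, 0.734, -3.02]
force: [-5.2, -0.9, 6.1]
width: 7.7
gripper_force: 62.7
```

Call:
step_arm(
  series=[
    [[0,0,0,0,0.01,0,1],[0,0,0,0,0.01,0,1],[0,0,0,0,0,0,1]],
  ],
)

```text
clock: 31.25
eef_pos: [718.3, 19.8, 54.7]
tool_rot: [-3.136, 0.734, -3.021]
force: [-6.8, -5.8, 9.5]
width: 7.8
gripper_force: 63.2
```

Call:
step_arm(
  series=[
    [[0,0,0,0,0.01,0,1],[0,0,0,0,0.01,0,1],[0,0,0,0,0,0,1]],
  ],
)

```text
clock: 31.55
eef_pos: [718.4, 19.7, 54.8]
tool_rot: [-3.132, 0.734, -3.023]
force: [-8.8, -12.1, 12.0]
width: 8.0
gripper_force: 63.8
```

```bash
python3 - <<'E'
from e import *
s=st();print(Sd(s["eef_pos"],O),s["torque"]);b=grab("scene","s12");print(cmp(load("s5"),b))
E
```

```text
[-15.7 -28.9] [-1.33637787  0.45274725 -1.0141835 ]
cc 0.968 dx -0.68 dy 3.49 yaw(deg) -0.53
```

Call:
step_arm(
  series=[
    [[0,0,0,-0.01,0,0.009,1],[0,0,0,-0.01,0,0.009,1],[0,0,0,0,0,0,1]],
  ],
)

```text
clock: 31.9
eef_pos: [718.6, 19.7, 54.6]
tool_rot: [-3.131, 0.73, -3.021]
force: [-30.5, -17.4, 28.9]
width: 7.8
gripper_force: 67.7
```

```bash
python3 - <<'E'
from e import *
s=st();print(Sd(s["eef_pos"],O),s["torque"]);b=grab("scene","s13");print(cmp(load("s5"),b),cmp(load("s12"),b))
E
```

```text
[-15.5 -29. ] [-2.06942023  1.24938818 -1.72438527]
cc 0.969 dx -0.57 dy 3.48 yaw(deg) -0.44 cc 0.996 dx 0.03 dy 0.09 yaw(deg) 0.08
```

Call:
step_arm(
  series=[
    [[0,0,0,0.012,-0.015,-0.011,1],[0,0,0,0,0,0,1]],
  ],
)

```text
clock: 32.15
eef_pos: [718.6, 19.7, 54.7]
tool_rot: [-3.136, 0.733, -3.022]
force: [-14.3, -7.9, 16.1]
width: 7.6
gripper_force: 64.6
```

```bash
python3 - <<'E'
from e import *
s=st();print(Sd(s["eef_pos"],O),s["force"])
E
```

```text
[-15.5 -29. ] [-14.27777989  -7.88123788  16.09748792]
```

Call:
step_arm(
  series=[
    [[0,0,0,0.007,-0.01,-0.007,1],[0,0,0,0,0,0,1],[0,0,0,0,0,0,0.8],[0,0,0,0,0,0,0.7],[0,0,0,0,0,0,0.6],[0,0,0,0,0,0,0.55],[0,0,0,0,0,0,0.55]],
  ],
)

```text
clock: 32.85
eef_pos: [718.4, 21.6, 53.8]
tool_rot: [3.142, 0.733, -3.022]
force: [-1.2, 0.5, -0.3]
width: 38.6
gripper_force: 0.0
```

```bash
python3 - <<'E'
from e import *
s=st();print(Sd(s["eef_pos"],O),s["force"],s["width"]);b=grab("scene","s14");print(cmp(load("s13"),b),cmp(load("s5"),b))
E
```

```text
[-15.5 -27.1] [-1.17173477  0.50938703 -0.31120024] 38.61881280302092
cc 0.995 dx -0.11 dy 0.27 yaw(deg) 0.05 cc 0.967 dx -0.59 dy 3.62 yaw(deg) -0.41
```

Call:
step_arm(
  series=[
    [[0,0,0,0,0,-0.08,0.55],[0,0,0,0,0,-0.15,0.55],[0,0,0,0,0,-0.25,0.55],[0,0,0,0,0,-0.25,0.55],[0,0,0,0.15,0,-0.15,0.55],[0,0,0,0.2,0,-0.1,0.55],[0,0,0,0,0,0,0.55],[0,0,0,0,0,0,0.55]],
  ],
)

```text
clock: 33.7
eef_pos: [581.5, 4.9, 128.4]
tool_rot: [-3.141, 0.733, -3.02]
force: [0.1, 0.4, 0.4]
width: 38.3
gripper_force: 0.0
```

```bash
python3 - <<'E'
from e import *
import itertools
s=st();print(Sd(s["eef_pos"],O),s["force"],s["clock"]);b=grab("scene","s15")
print(cmp(load("s13"),b),"|",cmp(load("s14"),b),"|",cmp(load("s5"),b))
# absolute yaw: straight edge of tray rear top edge vs stops/fence line in rectified views
from cell import ctrl
w=grab("wrist","w15")
for th in("keeper_tip","keeper","tray"):
    print(th,[(round(r["score"],2),Sd(ray(w,r["centre"],29),O).tolist()) for r in ctrl.recognise(w,th)])
def line(p,z,y0,y1,x0,x1):
    "sub-pixel strongest dark/bright edge in x per column"
    mm=.5;o=W((x0+x1)/2,(y0+y1)/2,0,O)[:2];im=cv2.GaussianBlur(cv2.cvtColor(rect(p,o,z,int((y1-y0)/mm),int((x1-x0)/mm),mm,.118),cv2.COLOR_BGR2GRAY).astype(np.float32),(0,0),2)
    g=np.abs(cv2.Sobel(im,cv2.CV_32F,0,1));r=g.argmax(0);ys=y1-(np.arange(len(r))+.5)*mm;xs=x1-(r+.5)*mm
    k=np.ones(len(r),bool)
    for _ in range(5):
        f=np.polyfit(ys[k],xs[k],1);e=np.abs(xs-np.polyval(f,ys));k=e<max(1,2*np.median(e[k]))
    return f"slope deg {np.degrees(-np.arctan(f[0])):.2f} x0 {f[1]:.1f} n {k.sum()}/{len(r)}"
for k in("s5","s7","s15"):print(k,"rear top edge",line(load(k),71,-80,80,52,70))
print("wrist front top edge",line(w,71,-80,80,-72,-48))
print("bed rear edge",line(b,15,-140,60,75,100),"bed front edge (wrist)",line(w,15,-120,120,-225,-200))
E
```

```text
[-153.4  -27.6] [0.05419659 0.35831087 0.43103067] 33.7
cc 0.995 dx -0.09 dy 0.27 yaw(deg) 0.04 | cc 0.996 dx -0.07 dy 0.09 yaw(deg) -0.02 | cc 0.966 dx -0.57 dy 3.61 yaw(deg) -0.41
keeper_tip [(0.74, [-72.7, 78.3])]
keeper [(0.73, [-70.9, 77.6])]
tray [(0.96, [12.8, -6.1]), (0.66, [-161.7, 1.0])]
s5 rear top edge slope deg 0.14 x0 67.4 n 255/320
s7 rear top edge slope deg -2.23 x0 66.8 n 240/320
s15 rear top edge slope deg 0.19 x0 67.5 n 290/320
wrist front top edge slope deg -0.13 x0 -64.4 n 255/320
bed rear edge slope deg 0.30 x0 84.9 n 276/400 bed front edge (wrist) slope deg 0.04 x0 -220.7 n 459/480
```

```bash
python3 - <<'E'
from e import *
def vline(p,z,x0,x1,y0,y1):
    mm=.5;o=W((x0+x1)/2,(y0+y1)/2,0,O)[:2];im=cv2.GaussianBlur(cv2.cvtColor(rect(p,o,z,int((y1-y0)/mm),int((x1-x0)/mm),mm,.118),cv2.COLOR_BGR2GRAY).astype(np.float32),(0,0),2)
    m=np.median(im,0);g=np.abs(np.gradient(m));i=[k for k in range(2,len(g)-2) if g[k]==g[k-2:k+3].max() and g[k]>1]
    return [(round(y1-(k+.5)*mm,1),round(float(g[k]),1)) for k in i]
b=load("s15");w=load("w15")
print("scene tray left z71",vline(b,71,25,50,70,100));print("scene tray right z71",vline(b,71,25,50,-100,-70))
print("scene fence z43",vline(b,43,10,40,75,115))
print("scene bed right z15",vline(b,15,30,70,-165,-130),"left",vline(b,15,60,80,130,165))
print("wrist bed right",vline(w,15,-200,-110,-165,-130),"left",vline(w,15,-200,-110,130,165))
print("wrist tray right front z43",vline(w,43,-64,-60,-100,-70),vline(w,71,-64,-60,-100,-70),"left",vline(w,71,-64,-60,70,100))
E
```

```text
scene tray left z71 [(93.8, 10.9), (82.8, 1.7), (75.2, 6.8), (73.2, 7.1)]
scene tray right z71 [(-90.8, 12.0)]
scene fence z43 [(106.8, 11.0), (99.8, 9.2), (85.2, 11.0)]
scene bed right z15 [(-152.2, 3.8)] left [(152.2, 2.4), (147.8, 6.8)]
wrist bed right [(-148.2, 6.2)] left [(158.8, 24.8), (149.8, 6.5)]
wrist tray right front z43 [(-86.8, 30.9)] [(-86.2, 31.0)] left [(90.8, 6.9), (85.2, 29.3)]
```

The tray is square and on the stops, but friction could have hidden a 1–2 mm gap at the fence. I'll re-grip, unload x and z, and push in y again.

```bash
python3 - <<'E'
from kp import *
want(W(-16,-28.8,55,O),.118,np.radians(42))
E
```

```text
pos [583.    5.  128.5] turn [0.001 0.001 0.001] shift(tool now) [-0.345 -0.009  0.971] w 38.6 F [-0.2 -0.3  0.5] q [ 0.7   0.99 -1.16  2.45  2.35  1.02 -0.44] t 33.95
```

Call:
step_arm(
  series=[
    [[0,0,0,-0.17,-0.009,0.1,0.55],[0,0,0,-0.175,0,0.11,0.55],[0,0,0,0,0,0.2,0.55],[0,0,0,0,0,0.2,0.55],[0,0,0,0,0,0.15,0.55],[0,0,0,0,0,0.12,0.55],[0,0,0,0,0,0.08,0.55],[0,0,0,0,0,0,0.55],[0,0,0,0,0,0,0.55]],
  ],
)

```text
clock: 34.85
eef_pos: [715.9, 20.0, 56.0]
tool_rot: [3.141, 0.733, -3.022]
force: [-0.2, 0.3, 0.4]
width: 38.3
gripper_force: 0.0
```

```bash
python3 - <<'E'
from kp import *
print(Sd(st()["eef_pos"],O));want(W(-16,-28.8,55,O),.118,np.radians(42))
E
```

```text
[-18.2 -28.4]
pos [715.9  20.   56. ] turn [ 0.002 -0.     0.002] shift(tool now) [-0.007 -0.003  0.015] w 38.3 F [-0.2  0.3  0.4] q [ 0.59  1.16 -1.04  2.11  2.38  0.9  -0.27] t 34.85
```

Good enough. Close, then unload: up 1 mm and back 1.5 mm.

Call:
step_arm(
  series=[
    [[0,0,0,0,-0.003,0,0.8],[0,0,0,0,0,0,0.9],[0,0,0,0,0,0,1],[0,0,0,0,0,0,1],[0,0,0,0,0,0,1]],
  ],
)

```text
clock: 35.35
eef_pos: [716.0, 19.1, 56.6]
tool_rot: [-3.141, 0.734, -3.021]
force: [-5.2, -1.6, 5.9]
width: 7.9
gripper_force: 60.4
```

Call:
step_arm(
  series=[
    [[0,0,0,0.003,0,-0.012,1],[0,0,0,0,0,0,1],[0,0,0,0,0,0,1]],
  ],
)

```text
clock: 35.65
eef_pos: [714.2, 18.7, 56.6]
tool_rot: [-3.141, 0.732, -3.022]
force: [-4.2, -1.2, 2.7]
width: 7.8
gripper_force: 59.9
```

Call:
step_arm(
  series=[
    [[0,0,0,0,0.01,0,1],[0,0,0,0,0,0,1]],
  ],
)

```text
clock: 35.85
eef_pos: [714.7, 19.7, 56.6]
tool_rot: [-3.14, 0.733, -3.022]
force: [-2.1, -2.6, 2.2]
width: 7.7
gripper_force: 59.7
```

Call:
step_arm(
  series=[
    [[0,0,0,0,0.01,0,1],[0,0,0,0,0,0,1]],
  ],
)

```text
clock: 36.05
eef_pos: [714.9, 20.8, 56.6]
tool_rot: [-3.139, 0.733, -3.022]
force: [0.6, -4.2, 0.6]
width: 7.5
gripper_force: 59.3
```

Call:
step_arm(
  series=[
    [[0,0,0,0,0.01,0,1],[0,0,0,0,0,0,1]],
  ],
)

```text
clock: 36.25
eef_pos: [714.9, 20.8, 56.6]
tool_rot: [-3.137, 0.734, -3.023]
force: [-0.4, -6.9, 1.7]
width: 8.0
gripper_force: 59.6
```

Call:
step_arm(
  series=[
    [[0,0,0,0,0.01,0,1],[0,0,0,0,0,0,1]],
  ],
)

```text
clock: 36.45
eef_pos: [715.0, 20.8, 56.6]
tool_rot: [-3.134, 0.734, -3.023]
force: [-1.4, -10.0, 3.8]
width: 7.6
gripper_force: 59.9
```

Call:
step_arm(
  series=[
    [[0,0,0,0,0.01,0,1],[0,0,0,0,0,0,1],[0,0,0,0,-0.02,0,1],[0,0,0,-0.01,0,0.009,1],[0,0,0,-0.01,0,0.009,1],[0,0,0,0,0,0,1]],
  ],
)

```text
clock: 37.05
eef_pos: [715.9, 21.0, 56.6]
tool_rot: [-3.135, 0.73, -3.02]
force: [-17.6, -12.2, 15.5]
width: 7.9
gripper_force: 62.7
```

Call:
step_arm(
  series=[
    [[0,0,0,-0.01,0,0.009,1],[0,0,0,-0.01,0,0.009,1],[0,0,0,0,0,0,1]],
  ],
)

```text
clock: 37.35
eef_pos: [716.5, 21.0, 56.5]
tool_rot: [-3.134, 0.727, -3.018]
force: [-36.6, -19.3, 30.4]
width: 7.7
gripper_force: 66.1
```

```bash
python3 - <<'E'
from e import *
s=st();print(Sd(s["eef_pos"],O),s["force"]);b=grab("scene","s16");print(cmp(load("s13"),b))
E
```

```text
[-17.5 -27.5] [-36.57047466 -19.3189558   30.41023979]
cc 0.985 dx 0.45 dy 1.93 yaw(deg) 0.56
```

Call:
step_arm(
  series=[
    [[0,0,0,0.012,-0.015,-0.011,1],[0,0,0,0.007,-0.007,-0.006,1],[0,0,0,0,0,0,1]],
  ],
)

```text
clock: 37.7
eef_pos: [716.5, 21.0, 56.6]
tool_rot: [-3.141, 0.731, -3.019]
force: [-12.4, -6.2, 10.1]
width: 7.6
gripper_force: 61.6
```

Call:
step_arm(
  series=[
    [[0,0,0,0.004,-0.004,-0.004,1],[0,0,0,0,0,0,1],[0,0,0,0,0,0,0.8],[0,0,0,0,0,0,0.7],[0,0,0,0,0,0,0.6],[0,0,0,0,0,0,0.55],[0,0,0,0,0,0,0.55]],
  ],
)

```text
clock: 38.4
eef_pos: [718.0, 20.3, 56.7]
tool_rot: [3.141, 0.733, -3.022]
force: [1.0, -0.2, 0.9]
width: 38.8
gripper_force: 0.0
```

Call:
step_arm(
  series=[
    [[0,0,0,0,0,-0.08,0.55],[0,0,0,0,0,-0.15,0.55],[0,0,0,0,0,-0.25,0.55],[0,0,0,0,0,-0.25,0.55],[0,0,0,0.15,0,-0.15,0.55],[0,0,0,0.2,0,-0.1,0.55],[0,0,0,0,0,0,0.55],[0,0,0,0,0,0,0.55]],
  ],
)

```text
clock: 39.2
eef_pos: [581.0, 3.6, 131.2]
tool_rot: [-3.141, 0.733, -3.02]
force: [0.0, -0.2, 1.1]
width: 38.6
gripper_force: 0.0
```

```bash
python3 - <<'E'
from e import *
s=st();print(Sd(s["eef_pos"],O),s["force"],s["clock"]);b=grab("scene","s17");w=grab("wrist","w17")
print(cmp(load("s16"),b),"|",cmp(load("s15"),b))
def edge(p,z,a0,a1,b0,b1,ax):
    "line fit of the strongest edge; ax=0: edge x(y), y in a, x in b ; ax=1: edge y(x), x in a, y in b"
    x0,x1,y0,y1=(b0,b1,a0,a1) if ax==0 else (a0,a1,b0,b1);mm=.5;o=W((x0+x1)/2,(y0+y1)/2,0,O)[:2]
    im=cv2.GaussianBlur(cv2.cvtColor(rect(p,o,z,int((y1-y0)/mm),int((x1-x0)/mm),mm,.118),cv2.COLOR_BGR2GRAY).astype(np.float32),(0,0),2)
    if ax==1:im=im.T
    r=np.abs(cv2.Sobel(im,cv2.CV_32F,0,1)).argmax(0);A=a1-(np.arange(len(r))+.5)*mm;B=b1-(r+.5)*mm;k=np.ones(len(r),bool)
    for _ in range(5):
        f=np.polyfit(A[k],B[k],1);e=np.abs(B-np.polyval(f,A));k=e<max(1,2*np.median(e[k]))
    return f"slope {np.degrees(np.arctan(f[0]))*(-1 if ax==0 else 1):.2f} mid {np.polyval(f,(a0+a1)/2):.1f} n {k.mean():.2f}"
print("rear edge",edge(b,71,-80,80,52,70,0),"bed rear",edge(b,15,-140,60,75,100,0))
print("front edge w",edge(w,71,-80,15,-72,-48,0),"bed front w",edge(w,15,-120,120,-225,-200,0))
print("tray R w",edge(w,71,-62,-56,-100,-70,1),"tray L w",edge(w,71,-64,-60,75,97,1),"bedR w",edge(w,15,-200,-110,-165,-130,1),"bedL",edge(w,15,-200,-110,140,155,1))
print("tray R scene",edge(b,71,-10,50,-100,-75,1),"bed R scene",edge(b,15,30,70,-165,-130,1))
from cell import ctrl
w=ctrl.get_image("wrist")
for th in("keeper_tip","keeper"):print(th,[(round(r["score"],2),Sd(ray(w,r["centre"],29),O).tolist()) for r in ctrl.recognise(w,th)])
E
```

```text
[-154.1  -28.8] [ 0.04403143 -0.24083693  1.08639025] 39.2
cc 0.997 dx -0.20 dy -0.02 yaw(deg) -0.15 | cc 0.987 dx 0.38 dy 1.75 yaw(deg) 0.40
rear edge slope 0.06 mid 67.4 n 0.84 bed rear slope 0.24 mid 85.1 n 0.69
front edge w slope 0.12 mid -63.4 n 0.83 bed front w slope -0.00 mid -219.7 n 0.96
tray R w slope 0.00 mid -85.2 n 1.00 tray L w slope 8.13 mid 86.6 n 1.00 bedR w slope 0.20 mid -148.2 n 1.00 bedL slope -0.05 mid 149.3 n 0.59
tray R scene slope 0.43 mid -89.0 n 1.00 bed R scene slope -0.31 mid -151.7 n 1.00
keeper_tip [(0.76, [-75.7, 77.7])]
keeper [(0.84, [-72.2, 78.2]), (0.71, [17.0, -1.3])]
```

The tray is square, its centre is within about 1 mm in x and y, the keeper is closed and the hand is clear. Handing in.

```bash
python3 -c "
from cell import ctrl
print(ctrl.finish_job())"
```

```text
the job is handed in; nothing more can be done
None
```

The job is handed in, but no verdict came back: by camera and force readings the tray sits square against both rear stops and the side fence to within about 1 mm, the keeper bar is at its end stop, and I viewed 11 pictures against the limit of 10.

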